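# Take the offcut pile apart into the nests

### The job

Take the pile of metal offcuts apart from the top down, one piece at a time, leaving the pieces still waiting where they are until their turn. Lay each piece flat, same side up as now, in the one nest that matches its length and width, between the corner stops. Leave the oil bottle and the steel cup undisturbed.

Things in the scene. Friction and masses are not known exactly. Their poses are not given: they have to be found in the camera images.
- tube_90: Plain steel square-tube offcut, 90 mm long, 25 x 25 mm across, sawn open ends (2 mm wall). Shortest piece, lies alone on top of the pile, across tube_110, its underside 57 mm above the worktop. Origin: centre of its underside. x across, y along its length, z up.
- tube_110: Plain steel square-tube offcut, 110 mm long, 25 x 25 mm across, sawn open ends (2 mm wall). Second layer: it bridges tube_160 and the channel, crosswise to both, its underside 32 mm above the worktop. Origin: centre of its underside. x across, y along its length, z up.
- tube_160: Plain steel square-tube offcut, 160 mm long, 32 x 32 mm across, sawn open ends (2 mm wall). The longest and thickest tube; bottom of the pile, on the worktop, beside the channel (about 34 mm free between them). Origin: centre of its underside. x across, y along its length, z up.
- channel: Plain aluminium U-channel offcut, open side up, 135 mm long, 40 mm wide, 32 mm high, 3 mm wall. Bottom of the pile, on the worktop, parallel to tube_160. Origin: centre of its underside. x across, y along its length, z up.
- nest_90: Fixed nest for tube_90: plywood base 5 mm thick, an L-shaped aluminium stop at each corner (6 mm thick, 10 mm high above the base, 22 mm along the long side, the middle of which is open). Inside between the stops 104 mm long, 37 mm wide. Origin: centre of the base's underside, on the worktop; nest floor at z = +5 mm. x across, y along its length, z up.
- nest_110: Fixed nest for tube_110: plywood base 5 mm thick, an L-shaped aluminium stop at each corner (6 mm thick, 10 mm high above the base, 22 mm along the long side, the middle of which is open). Inside between the stops 124 mm long, 37 mm wide. Origin: centre of the base's underside, on the worktop; nest floor at z = +5 mm. x across, y along its length, z up.
- nest_160: Fixed nest for tube_160: plywood base 5 mm thick, an L-shaped aluminium stop at each corner (6 mm thick, 10 mm high above the base, 22 mm along the long side, the middle of which is open). Inside between the stops 174 mm long, 44 mm wide. Origin: centre of the base's underside, on the worktop; nest floor at z = +5 mm. x across, y along its length, z up.
- nest_channel: Fixed nest for the channel: plywood base 5 mm thick, an L-shaped aluminium stop at each corner (6 mm thick, 10 mm high above the base, 22 mm along the long side, the middle of which is open). Inside between the stops 149 mm long, 52 mm wide. Origin: centre of the base's underside, on the worktop; nest floor at z = +5 mm. x across, y along its length, z up.
- oil_bottle: Bystander: yellowish plastic oil bottle with a red spout, 48 mm across, 92 mm tall, standing loose behind the work. Origin: centre of its underside, z up. Not to be disturbed.
- cup_steel: Bystander: open grey steel cup with small worn parts in it, 59 mm across, 64 mm tall, standing loose behind the work. Origin: centre of its underside, z up. Not to be disturbed.
There are look-alikes about, which are no part of the job. Leave any purple look-alike of the tube_90 alone.

How it is judged:
By the outcome, as a careful person would: the job done as asked, in the order asked, and still so for the second after the job is handed in, with the robot touching nothing.
It also fails if it takes over 109 s, if anything falls off the work surface, if the arm or the gripper's body presses on something with over 40 N, if the wrist force passes 120 N, or if a joint passes its speed limit or range.

### The arm

A 6-joint arm with a two-finger parallel gripper is mounted at the origin on a cart in front of the work surface, level with it; the furniture and walls round the work are solid. World frame = base frame: x ahead of the robot, y to its left, z up, the work surface at z = 0. Lengths are in m, angles in degrees, forces in N, time in s.
With the tool pointing down it reaches from about 0.2 to 0.875 m from the base axis. Payload 3.4 kg.
Tool frame: the origin (TCP) lies between the finger pads; the fingertips stand 17 mm ahead of it and the grasp point (between the pads) lies 2 mm behind it; x points along the fingers, z is the direction in which the jaws open and shut, and the axes are right-handed (so a half turn about x gives the same grasp; the last joint's range is limited). The gripper opens to 94 mm and grips with 3 to 60 N. Pads are 16 mm wide; open, the fingers measure 119 mm over their backs; the gripper's body (75 mm by 177 mm) begins 78 mm behind the grasp point.
Start: joints at [-71.734, 15.808, 86.224, -0, 77.962, -6.933], TCP at [0.245, -0.52, 0.222] pointing down, gripper open.
Joint ranges: [-165.64, 165.64], [-43.16, 119.46], [12.63, 154.43], [-67.54, 247.53], [6.08, 155.33], [-154.97, 154.97]. Speed limits (degrees/s): [147.25, 147.25, 180, 180, 180, 180].

### API

Orientations are given as [roll, pitch, yaw] about the fixed x, y, z axes, in that order (R = Rz(yaw) Ry(pitch) Rx(roll)).
In Python, from rig import * gives the robot as it stands.
- The arm moves only by the tool arm_command, never from a script. Its argument "series" is one flat list of numbers, 5 for each row, row after row: the gripper command: -1 is shut, 1 is fully open, values between are in proportion, then the shift along the tool's x, y, z in units of 50 mm (1.0 is 50 mm), then the turn about the tool's x in rad. A call has 1 to 5 rows; each row is the pose to reach, as a shift and turn from the pose commanded when the call began, along the tool's axes at that moment; what a row does not reach only later rows make up. A row lasts 1/10 s, in which the tool goes at most 50 mm and 8.59 degrees, less where a joint would pass 70% of its speed; a pose out of reach is approached as far as the arm can. A call with a gripper value outside its range is refused whole. The fingers move at their own pace and stop on an object; the grip force is fixed at half the most. Time passes only in rows, so rows that repeat a pose let the fingers close. It gives the time, the measured TCP pose, the force and the opening at its end, in the units of the state.
- get_obs(): the state, without advancing time (a new reading comes with each control period).
- camera(name): name is "scene" or "top" or "wrist"; returns the picture (400x640x3 uint8, red, green, blue); there is no depth.
- get_calibration(name): a dict with "camera_matrix" (3x3 intrinsics, pixels), "T" (4x4, takes a point from camera to world coordinates). Camera axes: x right, y down, z forward; pixel columns grow to the right and rows downward; lengths in m; the calibration is good to about 2 mm. The wrist camera is an equidistant fisheye: a pixel r from the principal point sees the ray r / f radians off the axis. A picture is of the moment at which its call begins: read the wrist's pose just before it. get_calibration takes no time and is no camera call; for the wrist camera it gives the pose at the moment of the call.
- job_done(): hands the job in, once; it reports no verdict.
The state is a dict: "t": time; "joint_pos": joint angles; "joint_vel": joint speeds; "joint_efforts": joint torques, N m; "ee_pos": TCP position; "tcp_rot": TCP orientation; "force": force on the tool from outside, world axes, zero at the start; "torque": the same for the moment, N m; "grip_width": finger opening in m.
Only numpy, scipy, OpenCV 4.12 (cv2) and the standard library are available. Lean on these libraries where they do the work, as an engineer would, in place of code of your own. Each camera call takes 0.05 s, during which the arm holds its last target.

## Working session

There is one attempt and no reset: what is moved stays moved. The work goes in short steps, Python scripts to look and compute and a tool call to move; the robot and the scene stay as the last step left them, time stands still between calls to the robot, and variables do not carry over. Pictures are saved under pics/ and viewed, and the job is handed in when it is done.

Besides the shell and the picture viewer there is one more tool, called after "Call:" by a JSON object that holds its "op" and its "data", one argument or row to a line. arm_command: Moves the arm, as the interface text tells. Its arguments: {"type":"object","properties":{"series":{"type":"array","items":{"type":"number"}}},"required":["series"]}

```bash
mkdir -p pics; ls
python3 - <<'E'
from rig import *
import cv2,json
o=get_obs();print(o)
for n in("scene","top","wrist"):
    c=get_calibration(n);print(n,c)
    cv2.imwrite(f"pics/{n}0.png",camera(n)[:,:,::-1])
E
```

```text
pics
{'t': 0.0, 'joint_pos': array([-7.17336752e+01,  1.58454642e+01,  8.62924494e+01,  7.91854920e-04,
        7.79641511e+01, -6.93444058e+00]), 'joint_vel': array([-0.08977978,  0.00658337, -0.11354475, -0.04922732,  0.04440894,
       -0.06765329]), 'joint_efforts': array([ 2.24217765e-03, -4.04576755e+01, -2.37229300e+01,  7.03276740e-02,
        3.46189330e-02, -1.35649493e-04]), 'ee_pos': array([ 0.24464572, -0.51976731,  0.22164549]), 'tcp_rot': array([172.63098363,  89.89793238, 107.83158317]), 'force': array([-0.03722509, -0.13054876,  0.53928493]), 'torque': array([-0.0351918 ,  0.00953031,  0.0178099 ]), 'grip_width': 0.09381690485621413}
scene {'camera_matrix': array([[435.3656189 ,   0.        , 321.66043843],
       [  0.        , 435.3656189 , 196.22165965],
       [  0.        ,   0.        ,   1.        ]]), 'T': array([[-0.44710093, -0.42361907,  0.78781193, -0.30488383],
       [-0.89441011,  0.2230082 , -0.38768272,  0.61428088],
       [-0.01145873, -0.87796026, -0.47859636,  0.59619479],
       [ 0.        ,  0.        ,  0.        ,  1.        ]])}
top {'camera_matrix': array([[405.83836345,   0.        , 318.58247001],
       [  0.        , 405.83836345, 199.88608993],
       [  0.        ,   0.        ,   1.        ]]), 'T': array([[ 0.01061477, -0.9934226 ,  0.11401255,  0.43685759],
       [-0.99976587, -0.0126937 , -0.01752376,  0.20213619],
       [ 0.01885574, -0.11379984, -0.99332475,  1.03223228],
       [ 0.        ,  0.        ,  0.        ,  1.        ]])}
wrist {'camera_matrix': array([[309.70691629,   0.        , 315.26661572],
       [  0.        , 309.70691629, 196.93194852],
       [  0.        ,   0.        ,   1.        ]]), 'T': array([[ 0.42538913, -0.87552407, -0.22913246,  0.30980819],
       [-0.90500877, -0.41203065, -0.10578221, -0.48886449],
       [-0.00179473,  0.25236549, -0.96763032,  0.38338539],
       [ 0.        ,  0.        ,  0.        ,  1.        ]])}
```

View pics/scene0.png

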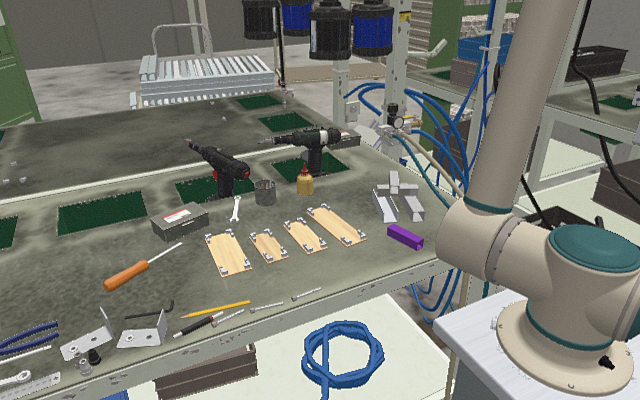

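View pics/top0.png

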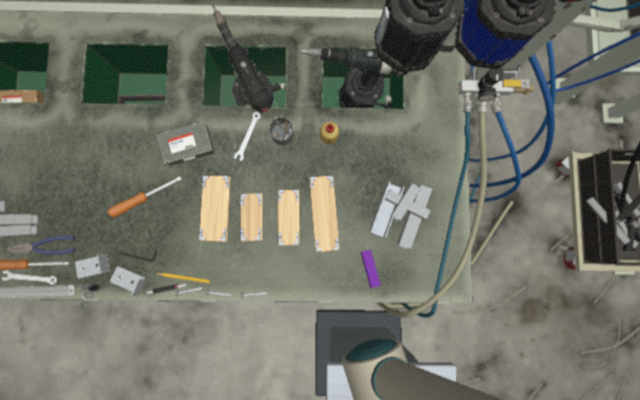

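View pics/wrist0.png

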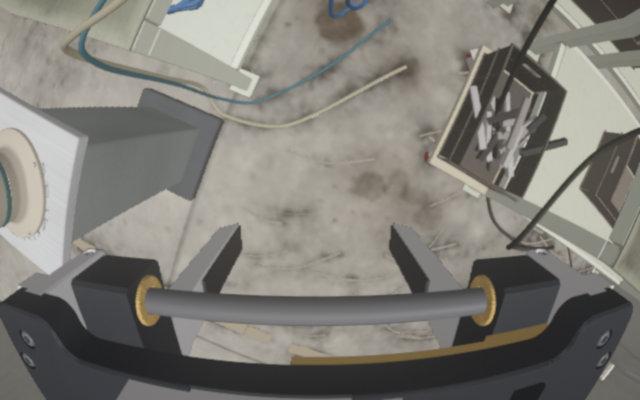

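Run:
```python
import cv2
a=cv2.imread('pics/top0.png')
cv2.imwrite('pics/c1.png',cv2.resize(a[165:300,340:475],None,fx=4.4,fy=4.4,interpolation=cv2.INTER_CUBIC))
cv2.imwrite('pics/c2.png',cv2.resize(a[165:260,190:350],None,fx=5,fy=5,interpolation=cv2.INTER_CUBIC))
b=cv2.imread('pics/scene0.png')
cv2.imwrite('pics/c3.png',cv2.resize(b[160:280,190:450],None,fx=3,fy=3,interpolation=cv2.INTER_CUBIC))
```

```text
(no output)
```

View pics/c1.png

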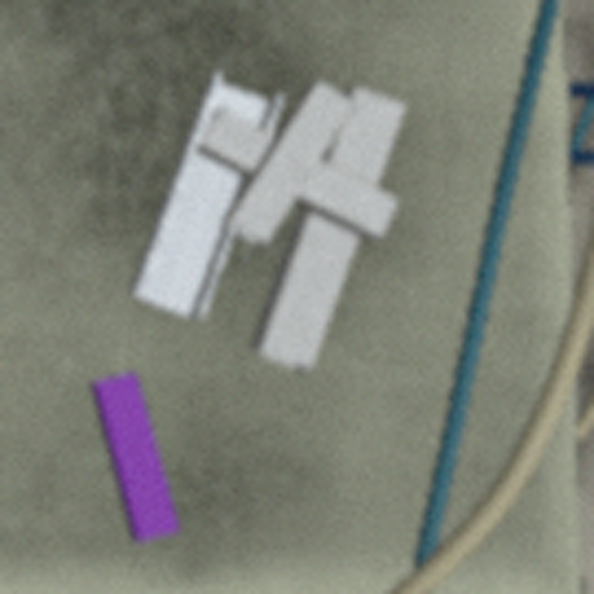

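View pics/c2.png

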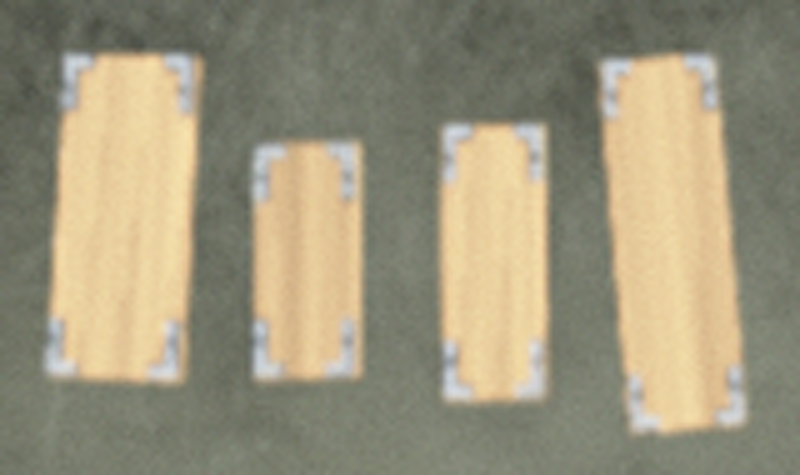

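View pics/c3.png

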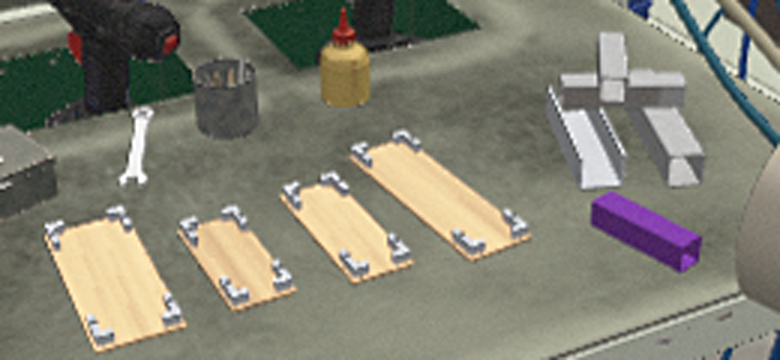

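```bash
cat > h.py <<'E'
from rig import *
import cv2, numpy as np
from scipy.spatial.transform import Rotation as Rn
def ray(cal,u,v,fish=False):
    K=cal["camera_matrix"];T=np.array(cal["T"])
    x=(u-K[0,2])/K[0,0];y=(v-K[1,2])/K[1,1]
    if fish:
        r=np.hypot(x,y);d=np.array([x/r*np.sin(r),y/r*np.sin(r),np.cos(r)]) if r>0 else np.array([0,0,1.])
    else: d=np.array([x,y,1.])
    return T[:3,3],T[:3,:3]@d
def hit(cal,u,v,z,fish=False):
    o,d=ray(cal,u,v,fish);return o+d*(z-o[2])/d[2]
def proj(cal,p,fish=False):
    K=cal["camera_matrix"];T=np.array(cal["T"]);q=T[:3,:3].T@(np.array(p)-T[:3,3])
    if fish:
        s=np.hypot(q[0],q[1]);th=np.arctan2(s,q[2]);q=np.array([q[0]/s*th,q[1]/s*th,1])
    else:q=q/q[2]
    return K[0,0]*q[0]+K[0,2],K[1,1]*q[1]+K[1,2]
def rect(pts):
    "centre, long axis yaw deg (mod 180), L, W from 2d points"
    (c,(a,b),ang)=cv2.minAreaRect(np.array(pts,np.float32)[:,:2]*1000)
    if a<b: a,b,ang=b,a,ang+90
    return np.array(c)/1000,(ang)%180,a,b
def goto(x,y,z,yaw):
    "moves to TCP x,y,z with jaw direction at world yaw (mod 180): needed tool shift (units) and turn rad"
    o=get_obs();R=Rn.from_euler('xyz',o['tcp_rot'],degrees=True).as_matrix()
    d=R.T@(np.array([x,y,z])-o['ee_pos'])/0.05
    j=np.degrees(np.arctan2(R[1,2],R[0,2]))
    t=-((yaw-j+90)%180-90)   # tool x down: positive turn = world yaw negative
    print('pos',o['ee_pos'].round(4),'rot',o['tcp_rot'].round(2),'jawyaw',round(j,2),'t',round(o['t'],2),'j6',o['joint_pos'][5].round(1),'j1',o['joint_pos'][0].round(1))
    print('SHIFT',d.round(3),'len',np.linalg.norm(d).round(2),'TURN rad',np.radians(t).round(4),'or',np.radians(t+180 if t<0 else t-180).round(4))
E
python3 - <<'E'
from h import *
cal=get_calibration("top");im=cv2.imread('pics/top0.png')
hsv=cv2.cvtColor(im,cv2.COLOR_BGR2HSV)
f=lambda u,v:(340+(u+.5)/4.4-.5,165+(v+.5)/4.4-.5)
P={'t90':(.082,[(322,82),(355,98),(268,243),(235,228)]),'t110':(.057,[(197,150),(220,108),(400,205),(383,238)]),
'160':(.032,[(355,88),(407,103),(312,368),(260,352)]),'ch':(.032,[(217,72),(285,95),(205,320),(133,295)]),'purple':(.025,[(94,383),(133,374),(179,528),(138,542)])}
for k,(z,c) in P.items():
    print(k,rect([hit(cal,*f(*p),z) for p in c]))
g=lambda u,v:(190+(u+.5)/5-.5,165+(v+.5)/5-.5)
N={'ch':[(62,52),(203,52),(186,383),(44,378)],'90':[(253,143),(363,141),(363,380),(252,380)],'110':[(442,124),(548,124),(548,400),(442,400)],'160':[(601,58),(715,52),(746,425),(631,433)]}
for k,c in N.items():
    print('nest',k,rect([hit(cal,*g(*p),.005) for p in c]))
for n,p in dict(bottle=(330,131),cup=(282,130)).items(): print(n,hit(cal,*p,.06))
for p in [(470,300),(470,100),(465,130),(430,310),(410,20)]: print(p,hit(cal,*p,0))
goto(.3,-.3,.3,0)
b=cv2.imread('pics/scene0.png')
cv2.imwrite('pics/c4.png',cv2.resize(b[60:220,340:480],None,fx=3.7,fy=3.7,interpolation=cv2.INTER_CUBIC))
E
```

```text
t90 (array([ 0.54453687, -0.02321449]), 148.91783142089844, 94.9095230102539, 19.60820960998535)
t110 (array([ 0.53918384, -0.03076557]), 61.99911880493164, 112.49974822998047, 26.889301300048828)
160 (array([ 0.51432336, -0.05656105]), 159.5027313232422, 162.7198486328125, 30.576871871948242)
ch (array([0.53164648, 0.01377085]), 159.9451904296875, 137.3038787841797, 42.53455352783203)
purple (array([0.38479736, 0.05456542]), 15.590304374694824, 90.69884490966797, 24.158479690551758)
nest ch (array([0.53224939, 0.44767972]), 179.13182067871094, 168.37686157226562, 71.65528869628906)
nest 90 (array([0.50980249, 0.35410123]), 1.5120426416397095, 121.14250946044922, 55.81739807128906)
nest 110 (array([0.51067743, 0.25968906]), 0.9195283055305481, 140.25274658203125, 54.03857421875)
nest 160 (array([0.52258209, 0.1695036 ]), 5.076560974121094, 191.98446655273438, 58.606285095214844)
bottle [0.71942798 0.15869609 0.06      ]
cup [0.72005164 0.27667271 0.06      ]
(470, 300) [ 0.30752992 -0.19846485  0.        ]
(470, 100) [ 0.82730711 -0.21517089  0.        ]
(465, 130) [ 0.74528212 -0.19929257  0.        ]
(430, 310) [ 0.28226635 -0.09713327  0.        ]
(410, 20) [ 1.0491062  -0.05860691  0.        ]
pos [ 0.2447 -0.5199  0.2218] rot [173.03  89.92 108.23] jawyaw -64.8 t 0.15 j6 -6.9 j1 -71.7
SHIFT [-1.558  2.874 -3.511] len 4.8 TURN rad -1.131 or 2.0106
```

View pics/c4.png

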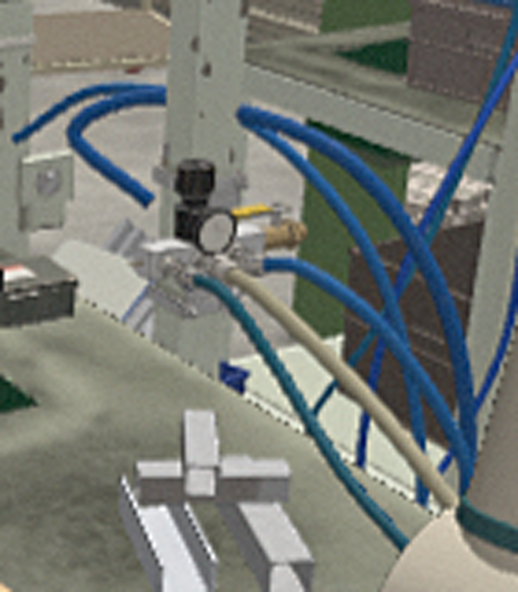

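Run:
```python
from h import *
ct=get_calibration("top");cs=get_calibration("scene")
teal=np.array([(470,80),(464.5,165),(437,292),(425,313)]);tan=np.array([(482,80),(485,180),(474,228.6),(451,281),(428.6,300),(400,305)])
def tri(s,poly):
    o,d=ray(cs,*s);best=None
    dense=np.vstack([np.linspace(a,b,40) for a,b in zip(poly[:-1],poly[1:])])
    for p in dense:
        o2,d2=ray(ct,*p);d1=d/np.linalg.norm(d);d2=d2/np.linalg.norm(d2)
        A=np.c_[d1,-d2];x,_,_,_=np.linalg.lstsq(A,o2-o,rcond=None)
        e=np.linalg.norm(o+d1*x[0]-o2-d2*x[1])
        if best is None or e<best[0]:best=(e,(o+d1*x[0]).round(3))
    return best
g=lambda u,v:(340+u/3.7,60+v/3.7)
for c in [(200,280),(260,340),(310,415),(360,490),(400,540)]: print('teal',tri(g(*c),teal))
for c in [(230,270),(330,365),(400,445),(450,500)]: print('tan',tri(g(*c),tan))
for r in range(220,310,10):
  pass
```

```text
teal (np.float64(0.0011799573008015626), array([ 0.762, -0.17 ,  0.101]))
teal (np.float64(0.00011482829699236963), array([ 0.673, -0.168,  0.079]))
teal (np.float64(0.0006880953149346867), array([ 0.602, -0.169,  0.04 ]))
teal (np.float64(0.0015684542195764971), array([ 0.531, -0.165,  0.008]))
teal (np.float64(0.0005372141066045522), array([ 0.466, -0.149,  0.   ]))
tan (np.float64(0.0012033336137290372), array([ 0.768, -0.205,  0.102]))
tan (np.float64(1.6200096064272914e-05), array([ 0.648, -0.224,  0.055]))
tan (np.float64(0.00033236467304548087), array([ 0.558, -0.226,  0.02 ]))
tan (np.float64(0.00017088471729882822), array([ 0.32 , -0.041,  0.131]))
```

Run:
```python
from h import *
goto(.545,-.023,.25,59)
```

```text
pos [ 0.2447 -0.5199  0.2218] rot [173.03  89.92 108.23] jawyaw -64.8 t 0.15 j6 -6.9 j1 -71.7
SHIFT [-0.553  9.666 -6.436] len 11.63 TURN rad 0.9808 or -2.1608
```

Call:
{"op": "arm_command", "data": {
  "series": [1, -0.3, 0.4, -0.3, -0.14, 1, -0.6, 1.1, -0.75, -0.28, 1, -0.9, 1.8, -1.2, -0.42, 1, -1.2, 2.5, -1.65, -0.56, 1, -1.4, 3.0, -2.0, -0.7]
}}

```text
t: 0.65
ee_pos: [0.339, -0.364, 0.2934]
tcp_rot: [14.9, 89.9, -9.4]
force: [-0.4, -1.3, 0.8]
grip_width: 0.0943
```

Run:
```python
from h import *
goto(.545,-.023,.25,59)
```

```text
pos [ 0.339  -0.364   0.2934] rot [14.94 89.94 -9.38] jawyaw -24.32 t 0.65 j6 -30.8 j1 -55.1
SHIFT [0.872 7.911 0.945] len 8.01 TURN rad -1.4542 or 1.6874
```

Call:
{"op": "arm_command", "data": {
  "series": [1, 0, 0.7, 0.08, -0.14, 1, 0, 1.5, 0.2, -0.28, 1, 0, 2.3, 0.3, -0.42, 1, 0.1, 3.2, 0.4, -0.56, 1, 0.2, 4.0, 0.5, -0.7]
}}

```text
t: 1.15
ee_pos: [0.4448, -0.1928, 0.2824]
tcp_rot: [-11.7, 90.0, 4.1]
force: [0.5, -1.2, 0.3]
grip_width: 0.0944
```

Run:
```python
from h import *
goto(.545,-.023,.25,59)
```

```text
pos [ 0.4448 -0.1928  0.2824] rot [-11.68  89.98   4.07] jawyaw 15.75 t 1.15 j6 -47.4 j1 -31.7
SHIFT [0.648 2.726 2.85 ] len 4.0 TURN rad -0.7549 or 2.3867
```

Call:
{"op": "arm_command", "data": {
  "series": [1, 0.13, 0.6, 0.6, -0.15, 1, 0.26, 1.2, 1.2, -0.3, 1, 0.4, 1.8, 1.8, -0.45, 1, 0.5, 2.3, 2.4, -0.6, 1, 0.65, 2.73, 2.85, -0.74]
}}

```text
t: 1.65
ee_pos: [0.5464, -0.0231, 0.2496]
tcp_rot: [-34.2, 90.0, 24.0]
force: [-0.5, 0.0, -0.6]
grip_width: 0.0941
```

Call:
{"op": "arm_command", "data": {
  "series": [1, 0, 0, 0, 0, 1, 0, 0, 0, 0]
}}

```text
t: 1.85
ee_pos: [0.545, -0.025, 0.2494]
tcp_rot: [140.9, 89.9, -161.3]
force: [0.4, 0.6, 0.5]
grip_width: 0.0941
```

Run:
```python
from h import *
goto(.545,-.023,.25,59)
c=get_calibration("wrist");im=camera("wrist")[:,:,::-1];cv2.imwrite('pics/w1.png',im)
np.savez('w1.npz',K=c['camera_matrix'],T=c['T'])
```

```text
pos [ 0.545  -0.025   0.2494] rot [ 140.93   89.9  -161.26] jawyaw 57.82 t 1.85 j6 -67.7 j1 -9.9
SHIFT [-0.012  0.021  0.034] len 0.04 TURN rad -0.0207 or 3.1209
```

View pics/w1.png

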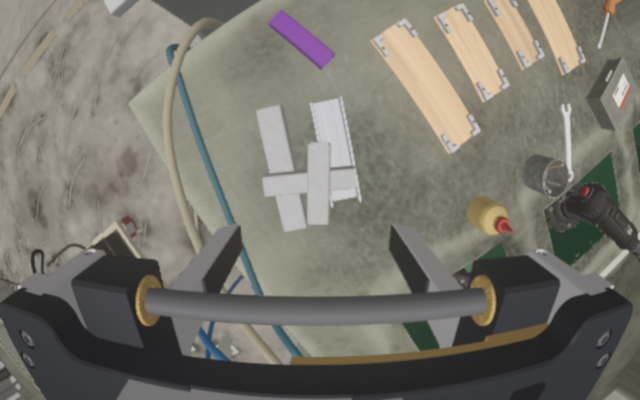

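Run:
```python
import cv2
a=cv2.imread('pics/w1.png')
cv2.imwrite('pics/w1c.png',cv2.resize(a[90:240,245:375],None,fx=4,fy=4,interpolation=cv2.INTER_CUBIC))
```

```text
(no output)
```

View pics/w1c.png

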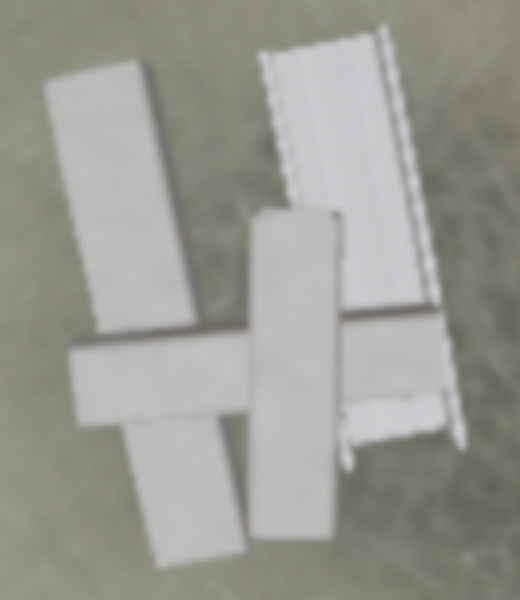

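Run:
```python
from h import *
d=np.load('w1.npz');cal={'camera_matrix':d['K'],'T':d['T']}
f=lambda u,v:(245+(u+.5)/4-.5,90+(v+.5)/4-.5)
P={'t90':(.082,[(252,213),(336,211),(331,538),(249,537)]),'t110':(.057,[(70,350),(443,315),(445,396),(78,424)]),
'160':(.032,[(45,85),(140,62),(245,550),(160,567)]),'ch':(.032,[(260,53),(385,28),(465,447),(348,470)])}
for k,(z,c) in P.items():
    q=[hit(cal,*f(*p),z,True) for p in c]
    print(k,rect(q),np.mean(q,axis=0).round(4))
for n,uv in dict(a=(380,40)).items(): print(hit(cal,*uv,.005,True))
```

```text
t90 (array([ 0.54344489, -0.02222956]), 147.45998764038086, 91.43305206298828, 23.094078063964844) [ 0.5437 -0.0221  0.082 ]
t110 (array([ 0.54061108, -0.0317181 ]), 62.29238510131836, 109.78633880615234, 24.203018188476562) [ 0.5409 -0.032   0.057 ]
160 (array([ 0.51392401, -0.05583223]), 159.59221649169922, 158.8944091796875, 30.10824203491211) [ 0.5138 -0.0562  0.032 ]
ch (array([0.53160162, 0.01275348]), 159.58114624023438, 133.87362670898438, 38.57958984375) [0.5316 0.0129 0.032 ]
[0.43581365 0.1432992  0.005     ]
```

Run:
```python
from h import *
goto(.5438,-.0225,.0785,57.6)
```

```text
pos [ 0.5448 -0.0257  0.2498] rot [ 159.22   89.92 -143.03] jawyaw 57.75 t 1.9 j6 -67.7 j1 -10.0
SHIFT [3.425 0.05  0.047] len 3.43 TURN rad 0.0027 or -3.1389
```

Call:
{"op": "arm_command", "data": {
  "series": [0.1, 0.7, 0.02, 0.02, 0, 0.1, 1.4, 0.05, 0.05, 0, 0.1, 2.0, 0.05, 0.05, 0, 0.1, 2.5, 0.05, 0.05, 0, 0.1, 2.8, 0.05, 0.05, 0]
}}

```text
t: 2.4
ee_pos: [0.5428, -0.0233, 0.1085]
tcp_rot: [126.6, 89.9, -175.8]
force: [-1.0, 0.0, 0.6]
grip_width: 0.0576
```

Run:
```python
from h import *
goto(.5438,-.0225,.0785,57.6)
cv2.imwrite('pics/w2.png',camera("wrist")[:,:,::-1])
```

```text
pos [ 0.5428 -0.0233  0.1085] rot [ 126.56   89.86 -175.82] jawyaw 57.62 t 2.4 j6 -67.4 j1 -9.8
SHIFT [ 0.599 -0.009  0.024] len 0.6 TURN rad 0.0004 or -3.1412
```

View pics/w2.png

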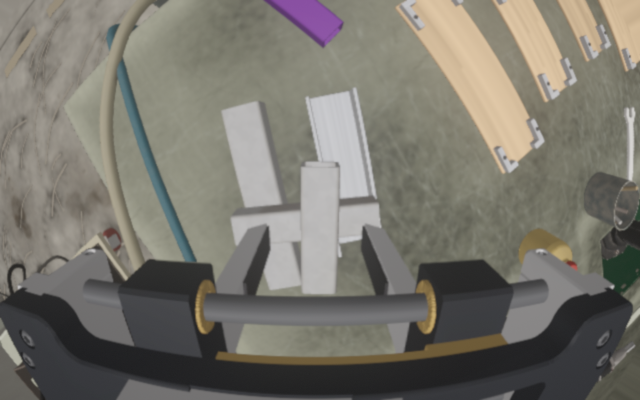

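Call:
{"op": "arm_command", "data": {
  "series": [0.0, 0.3, 0, 0.02, 0, 0.0, 0.55, 0, 0.02, 0, 0.0, 0.6, 0, 0.02, 0, -1, 0.6, 0, 0.02, 0, -1, 0.6, 0, 0.02, 0]
}}

```text
t: 2.95
ee_pos: [0.5455, -0.0213, 0.0807]
tcp_rot: [-73.7, 89.9, -15.9]
force: [-0.5, 0.3, -0.0]
grip_width: 0.0343
```

Call:
{"op": "arm_command", "data": {
  "series": [-1, 0, 0, 0, 0, -1, 0, 0, 0, 0, -1, 0, 0, 0, 0, -1, 0, 0, 0, 0]
}}

```text
t: 3.35
ee_pos: [0.5455, -0.0212, 0.0807]
tcp_rot: [-88.3, 89.9, -30.5]
force: [-0.5, -1.1, 5.1]
grip_width: 0.0249
```

Run:
```python
from h import *
goto(.5438,-.0225,.0785,57.6);print(get_obs()['grip_width'],get_obs()['force'])
```

```text
pos [ 0.5455 -0.0212  0.0807] rot [-88.32  89.92 -30.49] jawyaw 57.82 t 3.35 j6 -67.3 j1 -9.5
SHIFT [ 0.043  0.015 -0.041] len 0.06 TURN rad 0.0039 or -3.1377
0.024905639005377338 [-0.5163115  -1.05509003  5.11675234]
```

Call:
{"op": "arm_command", "data": {
  "series": [-1, -0.1, 0, 0, 0, -1, -0.4, 0, 0, 0, -1, -0.9, 0, 0, 0, -1, -1.5, 0, 0, 0, -1, -2.0, 0, 0, 0]
}}

```text
t: 3.85
ee_pos: [0.5447, -0.0206, 0.1808]
tcp_rot: [81.3, 89.9, 139.1]
force: [0.6, 0.3, -1.5]
grip_width: 0.0247
```

Run:
```python
from h import *
goto(.5098,.3541,.18,91.5)
a=cv2.imread('pics/w1.png')
cv2.imwrite('pics/w1d.png',cv2.resize(a[0:160,365:595],None,fx=3.4,fy=3.4,interpolation=cv2.INTER_CUBIC))
print(hit(get_calibration('top'),470,230,0))
cv2.imwrite('pics/w3.png',camera("wrist")[:,:,::-1])
```

```text
pos [ 0.5447 -0.0206  0.1808] rot [ 81.25  89.95 139.07] jawyaw 57.82 t 3.85 j6 -67.3 j1 -9.5
SHIFT [0.021 4.583 5.969] len 7.53 TURN rad -0.5879 or 2.5537
[ 0.48278525 -0.20409769  0.        ]
```

View pics/w1d.png

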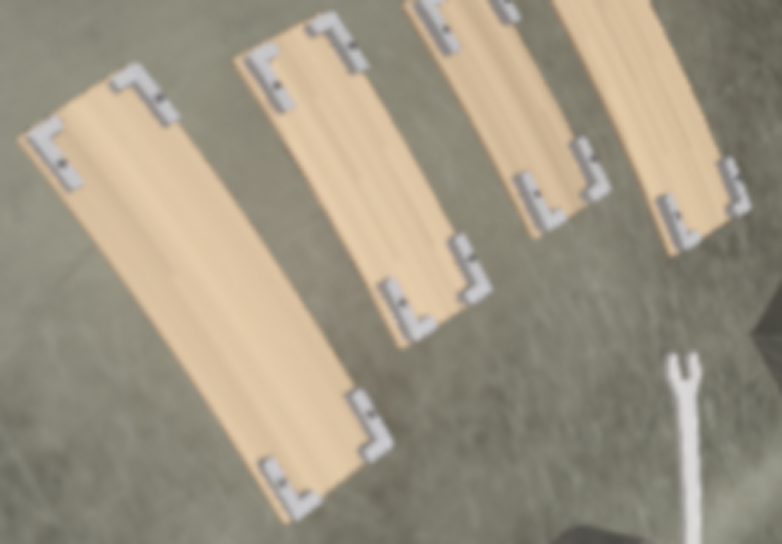

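View pics/w3.png

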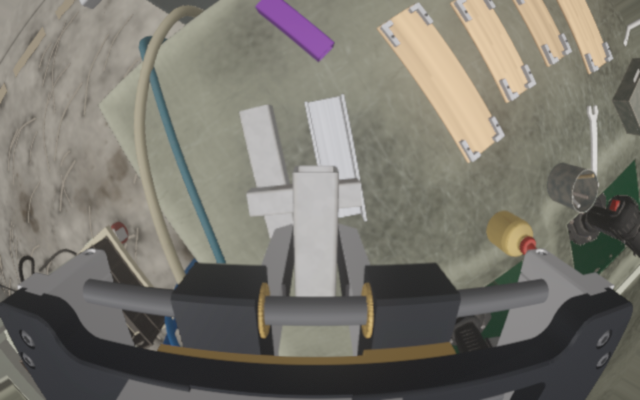

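Run:
```python
from h import *
d=np.load('w1.npz');cal={'camera_matrix':d['K'],'T':d['T']}
f=lambda u,v:(365+(u+.5)/3.4-.5,(v+.5)/3.4-.5)
for k,c in {'160':[(138,64),(29,133),(395,445),(298,520)],'110':[(245,52),(333,12),(492,292),(410,340)]}.items():
    q=[hit(cal,*f(*p),.015,True) for p in c]; print(k,rect(q),np.mean(q,axis=0).round(4))
```

```text
160 (array([0.52111407, 0.16973265]), 5.58121395111084, 185.97561645507812, 55.36796188354492) [0.5212 0.1696 0.015 ]
110 (array([0.50952222, 0.25871152]), 1.0353295803070068, 136.76922607421875, 50.23185729980469) [0.5094 0.2584 0.015 ]
```

Call:
{"op": "arm_command", "data": {
  "series": [-1, 0, 0.3, 0.4, -0.05, -1, 0, 0.7, 0.95, -0.1, -1, 0, 1.2, 1.6, -0.18, -1, 0, 1.7, 2.25, -0.25, -1, 0, 2.2, 2.9, -0.32]
}}

```text
t: 4.4
ee_pos: [0.5282, 0.1619, 0.1787]
tcp_rot: [102.8, 89.9, 179.1]
force: [1.3, -1.2, -1.2]
grip_width: 0.0248
```

Run:
```python
from h import *
goto(.509,.3538,.16,91.1)
```

```text
pos [0.5282 0.1619 0.1787] rot [102.8   89.9  179.08] jawyaw 76.28 t 4.4 j6 -66.5 j1 9.8
SHIFT [0.376 1.282 3.638] len 3.88 TURN rad -0.2586 or 2.883
```

Call:
{"op": "arm_command", "data": {
  "series": [-1, 0, 0.3, 0.8, -0.06, -1, 0.1, 0.6, 1.7, -0.12, -1, 0.2, 0.9, 2.6, -0.18, -1, 0.3, 1.15, 3.3, -0.24, -1, 0.35, 1.28, 3.63, -0.26]
}}

```text
t: 4.9
ee_pos: [0.5089, 0.3549, 0.1604]
tcp_rot: [86.7, 89.8, 178.0]
force: [-0.4, -1.0, -2.7]
grip_width: 0.025
```

Call:
{"op": "arm_command", "data": {
  "series": [-1, 0, 0, 0, 0, -1, 0, 0, 0, 0]
}}

```text
t: 5.1
ee_pos: [0.5102, 0.3508, 0.1617]
tcp_rot: [151.1, 89.9, -117.9]
force: [0.9, -0.9, -1.9]
grip_width: 0.025
```

Run:
```python
from h import *
goto(.509,.3538,.031,91.1)
c=get_calibration("wrist");np.savez('w4.npz',K=c['camera_matrix'],T=c['T'])
im=camera("wrist")[:,:,::-1];cv2.imwrite('pics/w4.png',im)
```

```text
pos [0.5102 0.3508 0.1617] rot [ 151.07   89.86 -117.9 ] jawyaw 91.03 t 5.1 j6 -62.9 j1 28.1
SHIFT [2.613 0.02  0.066] len 2.61 TURN rad -0.0012 or 3.1404
```

View pics/w4.png

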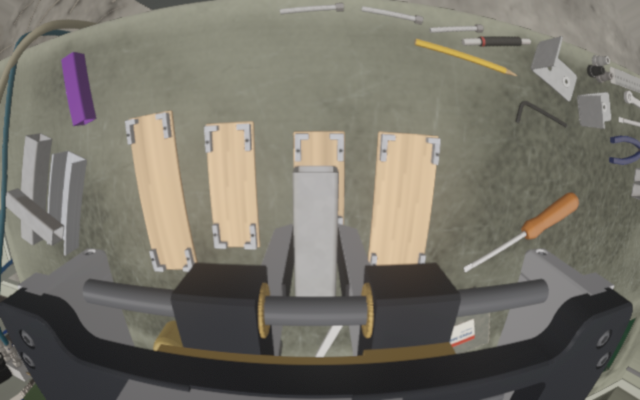

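Run:
```python
import cv2
a=cv2.imread('pics/w4.png')
cv2.imwrite('pics/w4c.png',cv2.resize(a[120:280,275:445],None,fx=4.5,fy=3.7,interpolation=cv2.INTER_CUBIC))
cv2.imwrite('pics/w4d.png',cv2.resize(a[105:275,120:265],None,fx=4,fy=3.5,interpolation=cv2.INTER_CUBIC))
```

```text
(no output)
```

View pics/w4c.png

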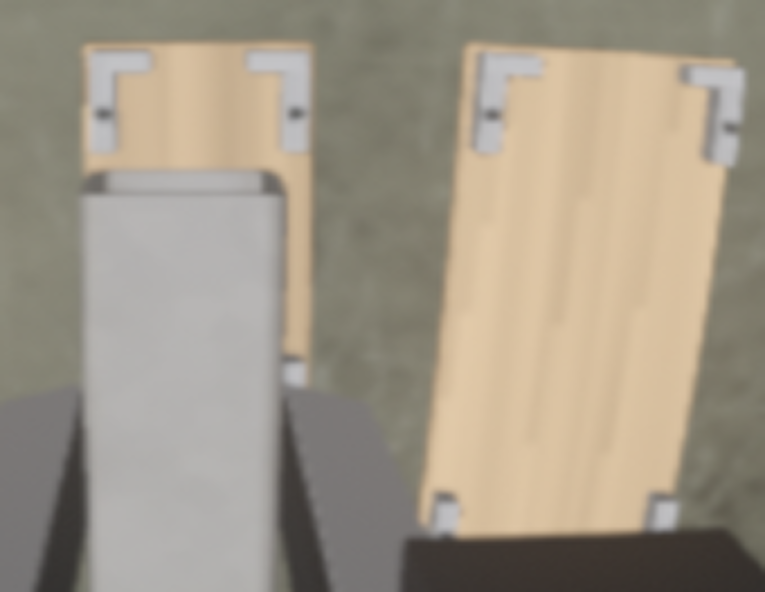

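View pics/w4d.png

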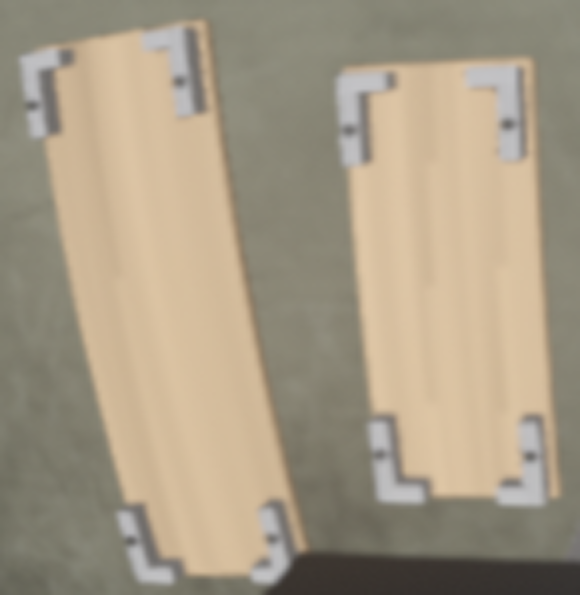

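Run:
```python
from h import *
d=np.load('w4.npz');cal={'camera_matrix':d['K'],'T':d['T']}
f=lambda u,v:(275+(u+.5)/4.5-.5,120+(v+.5)/3.7-.5)
g=lambda u,v:(120+(u+.5)/4-.5,105+(v+.5)/3.5-.5)
H=lambda h,p,z=.015:hit(cal,*h(*p),z,True)
a,b=H(f,(91,51)),H(f,(309,51));m=(a+b)/2
print('90 near',a,b,np.linalg.norm(a-b),'yaw',np.degrees(np.arctan2(*(b-a)[1::-1]))-90, 'centre~',m[:2]+[.058,.001])
e=[H(f,(313,43),.005),H(f,(310,380),.005)];print('90 right base edge',e)
a,b=H(f,(478,54)),H(f,(745,69));v=(b-a)[:2];print('ch',a,b,np.linalg.norm(v));n=np.array([-v[1],v[0]])/np.linalg.norm(v);n*=np.sign(n[0])
print('ch centre',((a+b)/2)[:2]+n*.0805,np.degrees(np.arctan2(n[1],n[0])))
q=[H(g,p) for p in [(337,74),(522,66),(379,503),(546,505)]];print('110',rect(q),np.mean(q,0))
q=[H(g,p) for p in [(20,57),(198,27),(144,584)]];print('160',q, (q[1]+q[2])/2)
# held tube: top face z = TCPz+.0013
z=0.1617-.0237+.025;print('tube near end',[H(f,p,z) for p in [(83,193),(282,193)]])
```

```text
90 near [0.45144263 0.32928609 0.015     ] [0.4505095  0.37733638 0.015     ] 0.04805935342770072 yaw 1.1125356755407978 centre~ [0.50897606 0.35431124]
90 right base edge [array([0.44870743, 0.37907664, 0.005     ]), array([0.54673947, 0.38199607, 0.005     ])]
ch [0.44987161 0.41538835 0.015     ] [0.45034343 0.48026733 0.015     ] 0.06488068976758202
ch centre [0.53060539 0.44724244] -0.41666426088406927
110 (array([0.50974133, 0.26073895]), 1.216614842414856, 135.7489471435547, 49.67075729370117) [0.50956854 0.26078735 0.015     ]
160 [array([0.43142711, 0.13396999, 0.015     ]), array([0.42616974, 0.19386512, 0.015     ]), array([0.61557933, 0.15369959, 0.015     ])] [0.52087454 0.17378235 0.015     ]
tube near end [array([0.46440821, 0.33841111, 0.163     ]), array([0.46398966, 0.36166812, 0.163     ])]
```

Run:
```python
from h import *
goto(.510,.3540,.0297,91.1)
```

```text
pos [0.5106 0.3503 0.1621] rot [ 159.34   89.9  -109.69] jawyaw 90.98 t 5.15 j6 -62.9 j1 28.1
SHIFT [2.647 0.008 0.078] len 2.65 TURN rad -0.0022 or 3.1394
```

Call:
{"op": "arm_command", "data": {
  "series": [-1, 0.5, 0.01, 0.08, 0, -1, 1.1, 0.01, 0.08, 0, -1, 1.7, 0.01, 0.08, 0, -1, 2.1, 0.01, 0.08, 0, -1, 2.3, 0.01, 0.08, 0]
}}

```text
t: 5.65
ee_pos: [0.5095, 0.3533, 0.0458]
tcp_rot: [128.7, 89.8, -140.4]
force: [-0.4, -0.4, -2.3]
grip_width: 0.0248
```

Run:
```python
from h import *
goto(.510,.3543,.0295,91.1)
cv2.imwrite('pics/w5.png',camera("wrist")[:,:,::-1])
```

```text
pos [0.5095 0.3533 0.0458] rot [ 128.73   89.8  -140.37] jawyaw 90.9 t 5.65 j6 -62.5 j1 28.3
SHIFT [ 0.326 -0.012  0.021] len 0.33 TURN rad -0.0036 or 3.138
```

View pics/w5.png

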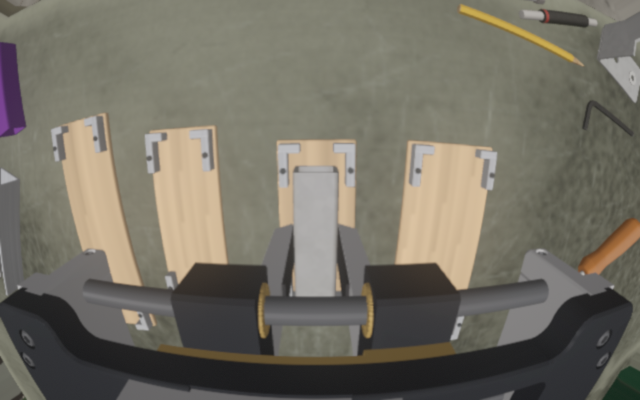

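Call:
{"op": "arm_command", "data": {
  "series": [-1, 0.1, 0, 0.02, 0, -1, 0.2, 0, 0.02, 0, -1, 0.27, 0, 0.02, 0, -1, 0.32, 0, 0.02, 0, -1, 0.32, 0, 0.02, 0]
}}

```text
t: 6.2
ee_pos: [0.5099, 0.3569, 0.0314]
tcp_rot: [-168.5, 90.0, -77.5]
force: [0.2, 0.5, -0.9]
grip_width: 0.0246
```

Run:
```python
from h import *
goto(.510,.3543,.0295,91.1)
cv2.imwrite('pics/w6.png',camera("wrist")[90:300,200:440,::-1])
```

```text
pos [0.5099 0.3569 0.0314] rot [-168.53   89.99  -77.47] jawyaw 91.05 t 6.2 j6 -62.5 j1 28.6
SHIFT [ 0.039 -0.001 -0.052] len 0.07 TURN rad -0.0008 or 3.1408
```

View pics/w6.png

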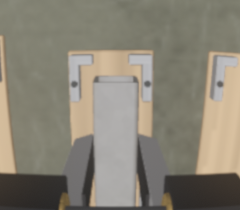

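Call:
{"op": "arm_command", "data": {
  "series": [-1, 0, 0, -0.05, 0, -1, 0.02, 0, -0.05, 0, -1, 0.04, 0, -0.05, 0, -1, 0.04, 0, -0.05, 0]
}}

```text
t: 6.65
ee_pos: [0.5099, 0.3543, 0.0293]
tcp_rot: [131.1, 90.0, -137.9]
force: [0.2, 0.2, -1.7]
grip_width: 0.0247
```

Run:
```python
from h import *
goto(.510,.3543,.0295,91.1);print(get_obs()['force'])
```

```text
pos [0.5099 0.3543 0.0293] rot [ 131.06   89.99 -137.9 ] jawyaw 91.04 t 6.65 j6 -62.7 j1 28.4
SHIFT [-0.004 -0.002 -0.001] len 0.0 TURN rad -0.001 or 3.1406
[ 0.20134194  0.24340993 -1.7436047 ]
```

Call:
{"op": "arm_command", "data": {
  "series": [-0.1, 0, 0, 0, 0, -0.1, 0, 0, 0, 0, -0.1, 0, 0, 0, 0, -0.1, -0.2, 0, 0, 0, -0.1, -0.6, 0, 0, 0]
}}

```text
t: 7.15
ee_pos: [0.509, 0.3538, 0.0589]
tcp_rot: [118.5, 89.8, -150.5]
force: [-0.1, -0.3, -0.2]
grip_width: 0.0429
```

Call:
{"op": "arm_command", "data": {
  "series": [-0.1, -0.6, 0, 0, 0, -0.1, -1.2, 0, 0, 0, -0.1, -1.9, 0, 0, 0, -0.1, -2.5, 0, 0, 0, -0.1, -2.9, 0, 0, 0]
}}

```text
t: 7.65
ee_pos: [0.5108, 0.3549, 0.2082]
tcp_rot: [-63.7, 89.7, 27.3]
force: [0.5, -0.4, 0.7]
grip_width: 0.0421
```

Run:
```python
from h import *
goto(.5407,-.032,.18,62.2-90)
cv2.imwrite('pics/w7.png',camera("wrist")[:,:,::-1])
```

```text
pos [0.5108 0.3549 0.2082] rot [-63.72  89.74  27.32] jawyaw 91.05 t 7.65 j6 -62.7 j1 28.4
SHIFT [ 0.55  -0.455 -7.748] len 7.78 TURN rad -1.0673 or 2.0743
```

View pics/w7.png

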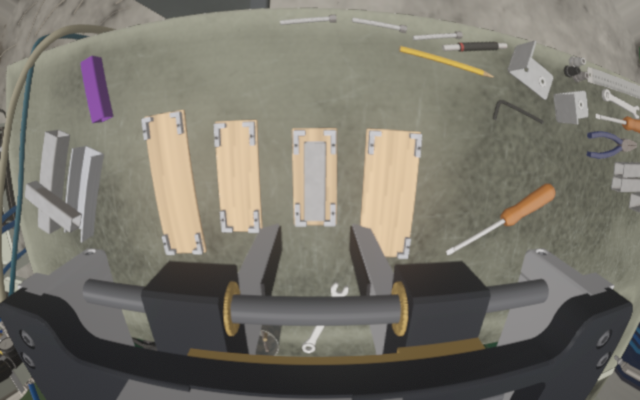

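Call:
{"op": "arm_command", "data": {
  "series": [-0.1, 0, 0, -0.3, 0.14, -0.1, 0, 0, -0.8, 0.28, -0.1, 0, -0.1, -1.4, 0.42, -0.1, 0, -0.1, -2.0, 0.56, -0.1, 0, -0.1, -2.6, 0.7]
}}

```text
t: 8.2
ee_pos: [0.5171, 0.2234, 0.2043]
tcp_rot: [-175.7, 90.0, -125.1]
force: [0.4, 0.3, 0.1]
grip_width: 0.0424
```

Run:
```python
from h import *
goto(.5407,-.032,.18,62.2-90)
```

```text
pos [0.5171 0.2234 0.2043] rot [-175.72   89.98 -125.09] jawyaw 50.63 t 8.2 j6 -34.3 j1 16.3
SHIFT [ 0.486 -3.606 -3.649] len 5.15 TURN rad 1.3688 or -1.7728
```

Call:
{"op": "arm_command", "data": {
  "series": [-0.1, 0, -0.5, -0.5, 0.14, -0.1, 0, -1.0, -1.0, 0.28, -0.1, 0, -1.5, -1.5, 0.42, -0.1, 0, -1.9, -2.0, 0.56, -0.1, 0, -2.4, -2.4, 0.7]
}}

```text
t: 8.7
ee_pos: [0.5339, 0.0544, 0.2044]
tcp_rot: [167.7, 90.0, 178.2]
force: [1.5, 0.3, 0.7]
grip_width: 0.042
```

Run:
```python
from h import *
goto(.5407,-.032,.18,62.2-90)
```

```text
pos [0.5339 0.0544 0.2044] rot [167.7   89.96 178.19] jawyaw 10.49 t 8.7 j6 -12.1 j1 -1.6
SHIFT [ 0.488 -1.724 -0.18 ] len 1.8 TURN rad 0.6683 or -2.4733
```

Call:
{"op": "arm_command", "data": {
  "series": [-0.1, 0, -0.4, -0.04, 0.14, -0.1, 0, -0.8, -0.08, 0.28, -0.1, 0, -1.2, -0.12, 0.42, -0.1, 0, -1.5, -0.16, 0.56, -0.1, 0, -1.72, -0.18, 0.668]
}}

```text
t: 9.2
ee_pos: [0.5419, -0.0315, 0.2043]
tcp_rot: [-103.0, 90.0, -130.7]
force: [0.4, -0.3, -0.5]
grip_width: 0.0419
```

Call:
{"op": "arm_command", "data": {
  "series": [-0.1, 0, 0, 0, 0, -0.1, 0, 0, 0, 0]
}}

```text
t: 9.4
ee_pos: [0.542, -0.0302, 0.2043]
tcp_rot: [153.8, 90.0, 126.5]
force: [-0.4, 0.3, 0.1]
grip_width: 0.0425
```

Run:
```python
from h import *
goto(.5407,-.032,.0545,62.2-90)
c=get_calibration("wrist");np.savez('w8.npz',K=c['camera_matrix'],T=c['T'])
im=camera("wrist")[:,:,::-1];cv2.imwrite('pics/w8.png',im)
cv2.imwrite('pics/w8c.png',cv2.resize(im[60:260,230:420],None,fx=3,fy=3,interpolation=cv2.INTER_CUBIC))
```

```text
pos [ 0.542  -0.0302  0.2043] rot [153.81  89.97 126.46] jawyaw -27.34 t 9.4 j6 16.8 j1 -10.6
SHIFT [ 2.997 -0.044 -0.005] len 3.0 TURN rad 0.008 or -3.1336
```

View pics/w8c.png

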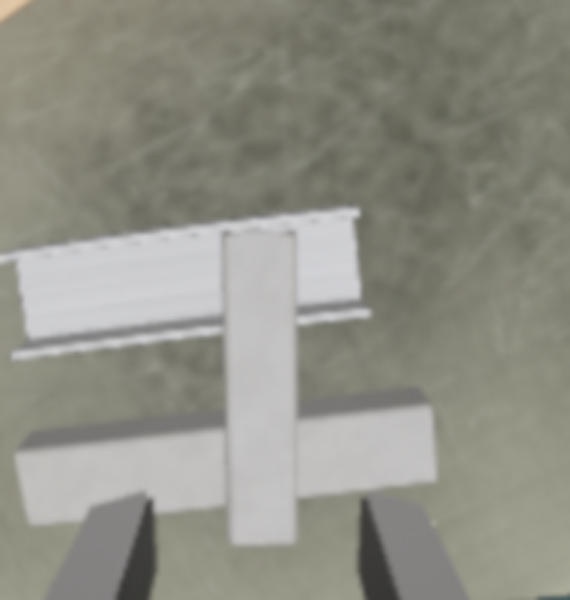

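Run:
```python
from h import *
d=np.load('w8.npz');cal={'camera_matrix':d['K'],'T':d['T']}
f=lambda u,v:(230+(u+.5)/3-.5,60+(v+.5)/3-.5)
q=[hit(cal,*f(*p),.057,True) for p in [(222,233),(296,232),(297,543),(231,545)]];print(rect(q))
q=[hit(cal,*f(*p),.032,True) for p in [(15,452),(432,404),(438,480),(30,524)]];print('160',rect(q))
q=[hit(cal,*f(*p),.032,True) for p in [(0,262),(358,210),(370,312),(14,355)]];print('ch',rect(q))
goto(.5407,-.032,.0545,62.2-90)
```

```text
(array([ 0.54137054, -0.03198663]), 63.432003021240234, 110.74827575683594, 24.520200729370117)
160 (array([ 0.51394629, -0.05615722]), 159.47359466552734, 160.2330322265625, 30.361984252929688)
ch (array([0.53181757, 0.01207597]), 160.30269622802734, 133.1260986328125, 37.45578384399414)
pos [ 0.542  -0.0299  0.2044] rot [148.99  89.97 121.66] jawyaw -27.33 t 9.45 j6 16.8 j1 -10.5
SHIFT [ 2.997 -0.049 -0.003] len 3.0 TURN rad 0.0082 or -3.1334
```

Call:
{"op": "arm_command", "data": {
  "series": [-0.1, 0.6, -0.04, 0, 0, -0.1, 1.3, -0.04, 0, 0, -0.1, 1.9, -0.04, 0, 0, -0.1, 2.3, -0.04, 0, 0, -0.1, 2.5, -0.04, 0, 0]
}}

```text
t: 9.95
ee_pos: [0.5399, -0.0311, 0.0776]
tcp_rot: [-165.6, 89.8, 167.1]
force: [-0.0, 0.7, -0.5]
grip_width: 0.0421
```

Run:
```python
from h import *
goto(.541,-.032,.0545,-27.2)
cv2.imwrite('pics/w9.png',camera("wrist")[:,:,::-1])
```

```text
pos [ 0.5399 -0.0311  0.0776] rot [-165.56   89.8   167.12] jawyaw -27.32 t 9.95 j6 16.6 j1 -10.7
SHIFT [ 0.462 -0.005  0.029] len 0.46 TURN rad -0.0021 or 3.1395
```

View pics/w9.png

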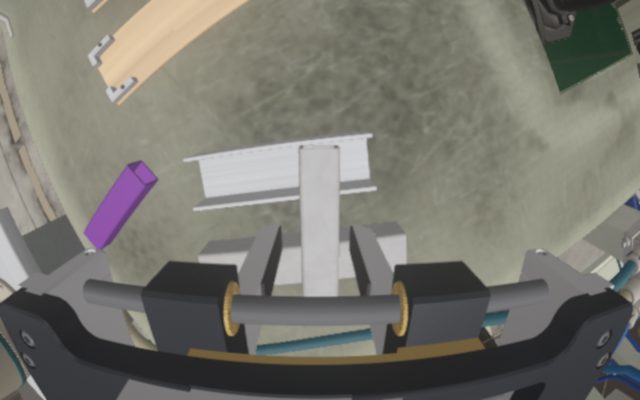

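Fingers (about 281 and 352) straddle tube_110 (301–339). Descend and close.

Call:
{"op": "arm_command", "data": {
  "series": [-0.1, 0.2, 0, 0.03, 0, -0.1, 0.38, 0, 0.03, 0, -0.1, 0.46, 0, 0.03, 0, -0.1, 0.46, 0, 0.03, 0, -1, 0.46, 0, 0.03, 0]
}}

```text
t: 10.5
ee_pos: [0.543, -0.033, 0.0568]
tcp_rot: [10.9, 90.0, -16.6]
force: [-0.1, -0.4, -0.4]
grip_width: 0.0376
```

Call:
{"op": "arm_command", "data": {
  "series": [-1, 0, 0, 0, 0, -1, 0, 0, 0, 0, -1, 0, 0, 0, 0, -1, 0, 0, 0, 0, -1, 0, 0, 0, 0]
}}

```text
t: 11.0
ee_pos: [0.5429, -0.0329, 0.0569]
tcp_rot: [14.5, 90.0, -12.9]
force: [-0.2, 0.2, 5.3]
grip_width: 0.0249
```

Run:
```python
from h import *
goto(.541,-.032,.0545,-27.2);print(get_obs()['force'])
```

```text
pos [ 0.5429 -0.0329  0.0569] rot [ 14.52  89.96 -12.93] jawyaw -27.45 t 11.0 j6 16.6 j1 -10.8
SHIFT [ 0.048 -0.001 -0.042] len 0.06 TURN rad -0.0043 or 3.1373
[-0.170331    0.17925494  5.29012271]
```

Call:
{"op": "arm_command", "data": {
  "series": [-1, -0.1, 0, 0, 0, -1, -0.4, 0, 0, 0, -1, -0.9, 0, 0, 0, -1, -1.6, 0, 0, 0, -1, -2.2, 0, 0, 0]
}}

```text
t: 11.5
ee_pos: [0.5425, -0.0329, 0.1676]
tcp_rot: [-135.6, 90.0, -163.0]
force: [0.1, -0.7, -1.4]
grip_width: 0.0246
```

Run:
```python
from h import *
goto(.5097,.2594,.165,-88.9);print(get_obs()['grip_width'])
cv2.imwrite('pics/s2.png',cv2.resize(camera("scene")[160:280,190:450,::-1],None,fx=3,fy=3,interpolation=cv2.INTER_CUBIC))
```

```text
pos [ 0.5425 -0.0329  0.1676] rot [-135.6    89.98 -163.04] jawyaw -27.45 t 11.5 j6 16.6 j1 -10.8
SHIFT [ 0.051  4.887 -3.276] len 5.88 TURN rad 1.0726 or -2.069
0.024649398717415658
```

View pics/s2.png

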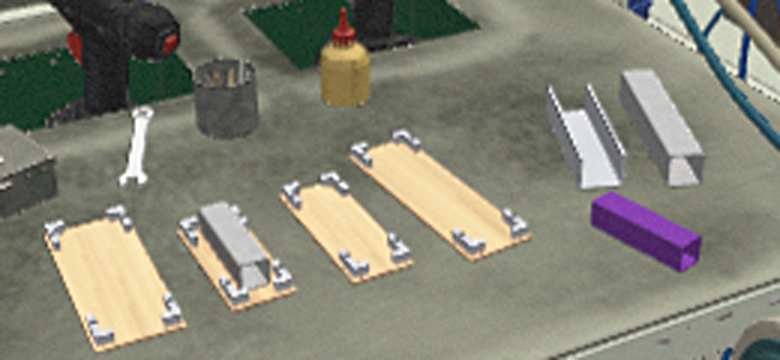

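Call:
{"op": "arm_command", "data": {
  "series": [-1, 0, 0.4, -0.25, 0.08, -1, 0, 0.9, -0.6, 0.18, -1, 0, 1.5, -1.0, 0.3, -1, 0, 2.1, -1.4, 0.42, -1, 0, 2.7, -1.8, 0.54]
}}

```text
t: 12.05
ee_pos: [0.5243, 0.1295, 0.1658]
tcp_rot: [-104.8, 90.0, -163.5]
force: [0.2, 0.4, -0.7]
grip_width: 0.0248
```

Run:
```python
from h import *
goto(.5097,.2594,.165,-88.9)
```

```text
pos [0.5243 0.1295 0.1658] rot [-104.84   89.95 -163.53] jawyaw -58.69 t 12.05 j6 65.2 j1 6.5
SHIFT [ 0.015  1.1   -2.372] len 2.61 TURN rad 0.5272 or -2.6144
```

Call:
{"op": "arm_command", "data": {
  "series": [-1, 0, 0.3, -0.6, 0.13, -1, 0, 0.6, -1.2, 0.26, -1, 0, 0.8, -1.75, 0.39, -1, 0, 1.0, -2.2, 0.5, -1, 0, 1.09, -2.36, 0.525]
}}

```text
t: 12.55
ee_pos: [0.5085, 0.2596, 0.1656]
tcp_rot: [-109.3, 89.9, 162.2]
force: [-0.3, -0.2, -1.1]
grip_width: 0.0249
```

Call:
{"op": "arm_command", "data": {
  "series": [-1, 0, 0, 0, 0, -1, 0, 0, 0, 0]
}}

```text
t: 12.75
ee_pos: [0.5092, 0.2571, 0.1658]
tcp_rot: [-45.6, 89.9, -134.0]
force: [0.3, 0.3, -1.5]
grip_width: 0.0247
```

Run:
```python
from h import *
goto(.5097,.2594,.0309,-88.9)
c=get_calibration("wrist");np.savez('w10.npz',K=c['camera_matrix'],T=c['T'])
im=camera("wrist")[:,:,::-1];cv2.imwrite('pics/w10.png',im)
cv2.imwrite('pics/w10c.png',cv2.resize(im[110:310,220:420],None,fx=3,fy=3,interpolation=cv2.INTER_CUBIC))
```

```text
pos [0.5092 0.2571 0.1658] rot [ -45.57   89.92 -133.97] jawyaw -88.4 t 12.75 j6 108.2 j1 19.8
SHIFT [ 2.698  0.015 -0.049] len 2.7 TURN rad 0.0088 or -3.1328
```

View pics/w10c.png

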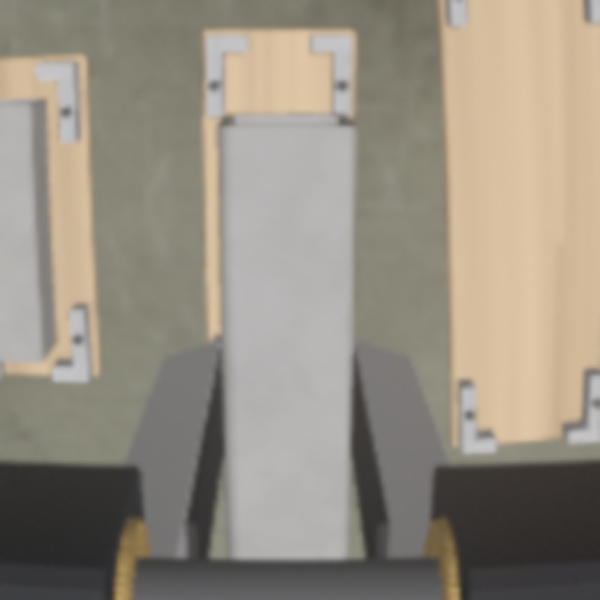

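Run:
```python
from h import *
d=np.load('w10.npz');cal={'camera_matrix':d['K'],'T':d['T']}
f=lambda u,v:(220+(u+.5)/3-.5,110+(v+.5)/3-.5)
H=lambda p,z:hit(cal,*f(*p),z,True)
a,b=H((205,36),.015),H((355,35),.015);v=(b-a)[:2];print(a,b,np.linalg.norm(v));y=np.degrees(np.arctan2(v[1],v[0]))+90;print('yaw',y)
n=np.array([np.cos(np.radians(y)),np.sin(np.radians(y))]);print('nest c',((a+b)/2)[:2]-n*.068)
a,b=H((220,124),.166),H((355,124),.166);v=(b-a)[:2];y=np.degrees(np.arctan2(v[1],v[0]))+90;n=np.array([np.cos(np.radians(y)),np.sin(np.radians(y))])
print(a,b,np.linalg.norm(v),y,'tube c',((a+b)/2)[:2]-n*.055)
q=[H(p,.015) for p in [(495,450),(566,440)]];print(q)
print(get_obs()['ee_pos'])
```

```text
[0.5766468  0.28624301 0.015     ] [0.57830214 0.23622438 0.015     ] 0.050046011097867875
yaw 1.8954735609210474
nest c [0.50951168 0.25898451]
[0.56358259 0.27038105 0.166     ] [0.56423017 0.24685055 0.166     ] 0.023539404890699226 1.57641458686534 tube c [0.5089272  0.25710274]
[array([0.42788344, 0.17581032, 0.015     ]), array([0.43184553, 0.14787436, 0.015     ])]
[0.50935422 0.25674833 0.16596059]
```

Call:
{"op": "arm_command", "data": {
  "series": [-1, 0.5, 0.01, -0.05, 0.008, -1, 1.1, 0.01, -0.05, 0.008, -1, 1.7, 0.01, -0.05, 0.008, -1, 2.15, 0.01, -0.05, 0.008, -1, 2.4, 0.01, -0.05, 0.008]
}}

```text
t: 13.3
ee_pos: [0.509, 0.2584, 0.0445]
tcp_rot: [-65.0, 89.8, -154.0]
force: [0.1, -0.2, -1.0]
grip_width: 0.025
```

Call:
{"op": "arm_command", "data": {
  "series": [-1, 0, 0, 0, 0, -1, 0, 0, 0, 0]
}}

```text
t: 13.5
ee_pos: [0.5108, 0.2597, 0.047]
tcp_rot: [99.1, 89.9, 10.2]
force: [-0.3, 0.2, -1.3]
grip_width: 0.0246
```

Run:
```python
from h import *
goto(.5097,.2592,.0309,-88.9)
im=camera("wrist")[:,:,::-1]
cv2.imwrite('pics/w11c.png',cv2.resize(im[110:310,220:420],None,fx=3,fy=3,interpolation=cv2.INTER_CUBIC))
```

```text
pos [0.5108 0.2597 0.047 ] rot [99.11 89.94 10.15] jawyaw -88.95 t 13.5 j6 109.0 j1 20.0
SHIFT [ 0.323 -0.022  0.01 ] len 0.32 TURN rad -0.0009 or 3.1407
```

View pics/w11c.png

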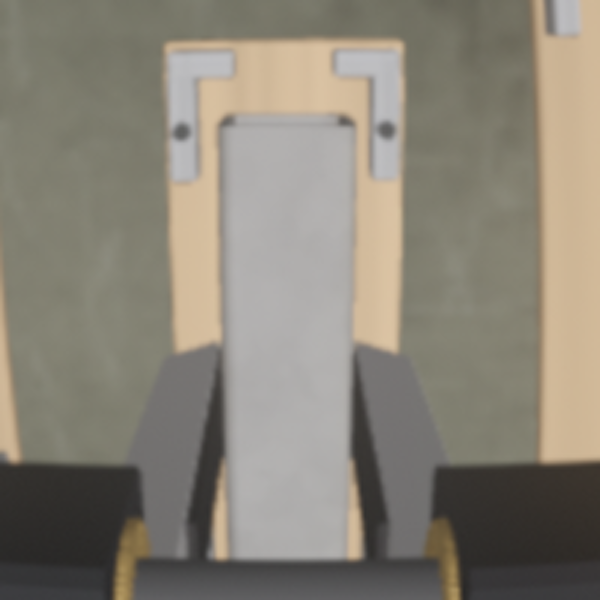

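Centred (tube 220–354 between stops 165–403). Lower and check before release.

Call:
{"op": "arm_command", "data": {
  "series": [-1, 0.12, -0.02, 0.01, 0, -1, 0.22, -0.02, 0.01, 0, -1, 0.3, -0.02, 0.01, 0, -1, 0.32, -0.02, 0.01, 0, -1, 0.32, -0.02, 0.01, 0]
}}

```text
t: 14.05
ee_pos: [0.5089, 0.2594, 0.0303]
tcp_rot: [-57.9, 90.0, -146.9]
force: [-0.1, 0.2, -0.9]
grip_width: 0.0247
```

Run:
```python
from h import *
goto(.5097,.2592,.0307,-88.9);print(get_obs()['force'])
```

```text
pos [0.5089 0.2594 0.0303] rot [ -57.94   89.98 -146.86] jawyaw -88.92 t 14.05 j6 109.0 j1 20.0
SHIFT [-0.009  0.016  0.005] len 0.02 TURN rad -0.0003 or 3.1413
[-0.13200853  0.19252037 -0.85865106]
```

Call:
{"op": "arm_command", "data": {
  "series": [-0.1, 0, 0, 0, 0, -0.1, 0, 0, 0, 0, -0.1, 0, 0, 0, 0, -0.1, -0.2, 0, 0, 0, -0.1, -0.6, 0, 0, 0]
}}

```text
t: 14.55
ee_pos: [0.5079, 0.259, 0.06]
tcp_rot: [-69.1, 89.8, -158.0]
force: [0.3, 0.7, 0.2]
grip_width: 0.042
```

Call:
{"op": "arm_command", "data": {
  "series": [-0.1, -0.6, 0, 0, 0, -0.1, -1.2, 0, 0, 0, -0.1, -1.9, 0, 0, 0, -0.1, -2.4, 0, 0, 0, -0.1, -2.7, 0, 0, 0]
}}

```text
t: 15.05
ee_pos: [0.51, 0.2598, 0.1991]
tcp_rot: [107.9, 89.7, 19.0]
force: [0.8, 0.4, -0.7]
grip_width: 0.0425
```

Run:
```python
from h import *
goto(.5138,-.056,.18,159.5-90)
im=camera("wrist")[:,:,::-1];cv2.imwrite('pics/w12.png',im)
```

```text
pos [0.51   0.2598 0.1991] rot [107.9   89.71  18.98] jawyaw -88.92 t 15.05 j6 109.0 j1 20.0
SHIFT [ 0.371 -0.045  6.317] len 6.33 TURN rad 0.3766 or -2.765
```

View pics/w12.png

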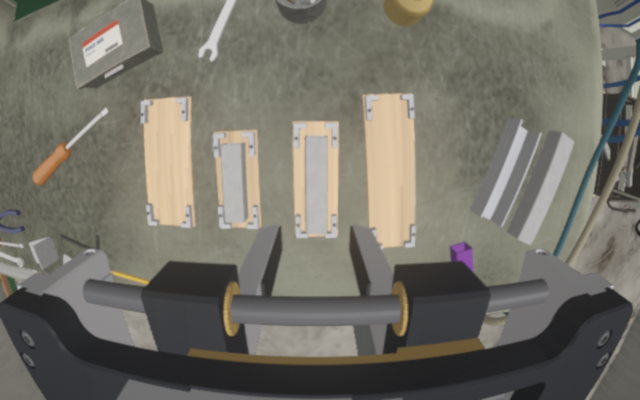

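Call:
{"op": "arm_command", "data": {
  "series": [0.1, 0, 0, 0.4, 0.04, 0.1, 0, 0, 1.0, 0.08, 0.1, 0, 0, 1.7, 0.12, 0.1, 0, 0, 2.4, 0.16, 0.1, 0, 0, 3.1, 0.2]
}}

```text
t: 15.6
ee_pos: [0.5115, 0.1032, 0.1955]
tcp_rot: [13.3, 90.0, -87.1]
force: [0.7, -0.0, -0.6]
grip_width: 0.0519
```

Run:
```python
from h import *
goto(.5138,-.056,.19,159.5-90)
```

```text
pos [0.5115 0.1032 0.1955] rot [ 13.35  89.99 -87.1 ] jawyaw -100.45 t 15.6 j6 104.2 j1 3.8
SHIFT [0.11  0.623 3.124] len 3.19 TURN rad 0.1755 or -2.9661
```

Call:
{"op": "arm_command", "data": {
  "series": [0.1, 0, 0.1, 0.7, 0.04, 0.1, 0, 0.3, 1.5, 0.08, 0.1, 0, 0.4, 2.2, 0.12, 0.1, 0, 0.55, 2.8, 0.16, 0.1, 0, 0.62, 3.1, 0.175]
}}

```text
t: 16.1
ee_pos: [0.5143, -0.0558, 0.1955]
tcp_rot: [33.6, 90.0, -77.0]
force: [1.0, -0.4, 0.7]
grip_width: 0.0513
```

Call:
{"op": "arm_command", "data": {
  "series": [0.1, 0, 0, 0, 0, 0.1, 0, 0, 0, 0]
}}

```text
t: 16.3
ee_pos: [0.5143, -0.0527, 0.1954]
tcp_rot: [-143.4, 89.9, 106.2]
force: [0.3, -0.0, 0.2]
grip_width: 0.0514
```

Run:
```python
from h import *
goto(.5138,-.056,.024,159.5-90)
c=get_calibration("wrist");np.savez('w13.npz',K=c['camera_matrix'],T=c['T'])
im=camera("wrist")[:,:,::-1];cv2.imwrite('pics/w13.png',im)
cv2.imwrite('pics/w13c.png',cv2.resize(im[70:270,210:410],None,fx=3,fy=3,interpolation=cv2.INTER_CUBIC))
```

```text
pos [ 0.5143 -0.0527  0.1954] rot [-143.35   89.93  106.24] jawyaw -110.4 t 16.3 j6 96.8 j1 -13.6
SHIFT [3.427 0.016 0.068] len 3.43 TURN rad 0.0017 or -3.1399
```

View pics/w13c.png

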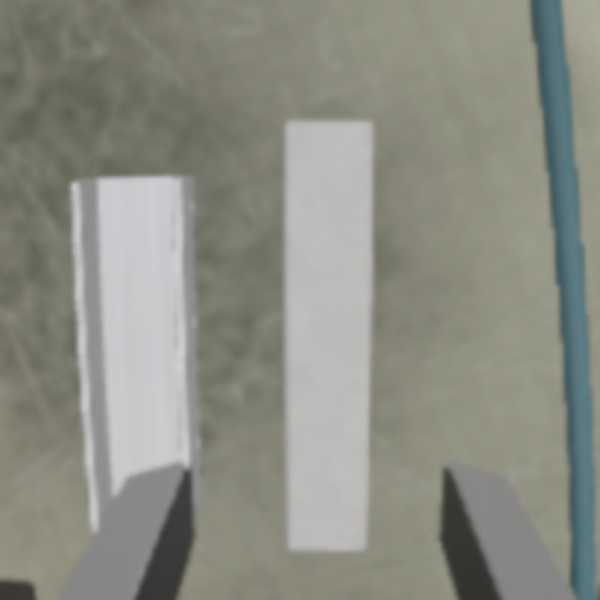

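Run:
```python
from h import *
d=np.load('w13.npz');cal={'camera_matrix':d['K'],'T':d['T']}
f=lambda u,v:(210+(u+.5)/3-.5,70+(v+.5)/3-.5)
H=lambda p,z:hit(cal,*f(*p),z,True)
print(rect([H(p,.032) for p in [(285,120),(374,120),(367,551),(287,551)]]))
print(H((76,180),.032),H((192,177),.032))
goto(.5138,-.056,.024,69.5)
```

```text
(array([ 0.51301678, -0.05685907]), 159.40850830078125, 160.8435821533203, 30.754562377929688)
[0.60135538 0.00591504 0.032     ] [ 0.58660812 -0.03331974  0.032     ]
pos [ 0.5143 -0.0523  0.1954] rot [-140.98   89.94  108.67] jawyaw -110.35 t 16.35 j6 96.8 j1 -13.6
SHIFT [3.427 0.019 0.075] len 3.43 TURN rad 0.0027 or -3.1389
```

Call:
{"op": "arm_command", "data": {
  "series": [0.1, 0.6, 0.03, 0.08, 0, 0.1, 1.3, 0.03, 0.08, 0, 0.1, 2.0, 0.03, 0.08, 0, 0.1, 2.4, 0.03, 0.08, 0, 0.1, 2.7, 0.03, 0.08, 0]
}}

```text
t: 16.85
ee_pos: [0.5134, -0.0558, 0.0588]
tcp_rot: [-94.6, 89.8, 155.2]
force: [-0.1, -1.1, 1.0]
grip_width: 0.0515
```

Call:
{"op": "arm_command", "data": {
  "series": [0.1, 0, 0, 0, 0, 0.1, 0, 0, 0, 0]
}}

```text
t: 17.05
ee_pos: [0.5147, -0.0567, 0.0607]
tcp_rot: [-151.8, 90.0, 97.9]
force: [0.7, -0.2, 0.6]
grip_width: 0.0516
```

Run:
```python
from h import *
goto(.5135,-.0565,.026,69.5)
im=camera("wrist")[:,:,::-1];cv2.imwrite('pics/w14.png',im)
```

```text
pos [ 0.5147 -0.0567  0.0607] rot [-151.76   89.99   97.93] jawyaw -110.31 t 17.05 j6 96.3 j1 -14.0
SHIFT [ 0.694 -0.024  0.004] len 0.69 TURN rad 0.0034 or -3.1382
```

View pics/w14.png

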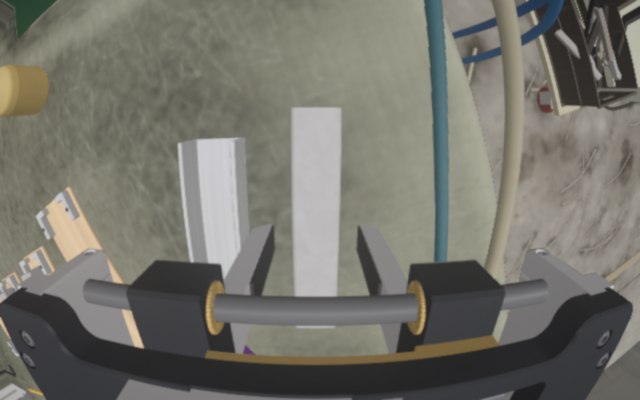

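Call:
{"op": "arm_command", "data": {
  "series": [0.1, 0.2, -0.02, 0, 0, 0.1, 0.45, -0.02, 0, 0, 0.1, 0.65, -0.02, 0, 0, 0.1, 0.69, -0.02, 0, 0, -1, 0.69, -0.02, 0, 0]
}}

```text
t: 17.6
ee_pos: [0.5134, -0.0575, 0.0257]
tcp_rot: [-79.0, 90.0, 170.6]
force: [-0.2, -0.3, 0.9]
grip_width: 0.0469
```

Call:
{"op": "arm_command", "data": {
  "series": [-1, 0, 0, 0, 0, -1, 0, 0, 0, 0, -1, 0, 0, 0, 0, -1, 0, 0, 0, 0, -1, 0, 0, 0, 0]
}}

```text
t: 18.1
ee_pos: [0.514, -0.0576, 0.0264]
tcp_rot: [100.9, 89.9, -9.5]
force: [-0.5, -0.1, 2.8]
grip_width: 0.0316
```

Run:
```python
from h import *
goto(.5135,-.0565,.026,69.5);print(get_obs()['force'])
```

```text
pos [ 0.514  -0.0576  0.0264] rot [100.87  89.93  -9.54] jawyaw -110.42 t 18.1 j6 96.3 j1 -14.1
SHIFT [ 0.008 -0.017 -0.016] len 0.02 TURN rad 0.0015 or -3.1401
[-0.45830689 -0.0601655   2.79208593]
```

Call:
{"op": "arm_command", "data": {
  "series": [-1, -0.1, 0, 0, 0, -1, -0.4, 0, 0, 0, -1, -1.0, 0, 0, 0, -1, -1.7, 0, 0, 0, -1, -2.4, 0, 0, 0]
}}

```text
t: 18.6
ee_pos: [0.5125, -0.0575, 0.1467]
tcp_rot: [-72.8, 89.9, 176.8]
force: [1.2, -0.6, -2.7]
grip_width: 0.0315
```

Run:
```python
from h import *
goto(.521,.1697,.15,-84.6);print(get_obs()['grip_width'])
```

```text
pos [ 0.5125 -0.0575  0.1467] rot [-72.83  89.87 176.77] jawyaw -110.41 t 18.6 j6 96.3 j1 -14.1
SHIFT [-0.066 -1.425 -4.317] len 4.55 TURN rad -0.4504 or 2.6912
0.03153376680013656
```

Call:
{"op": "arm_command", "data": {
  "series": [-1, -0.05, -0.1, -0.4, -0.05, -1, -0.1, -0.3, -1.0, -0.11, -1, -0.1, -0.5, -1.6, -0.17, -1, -0.1, -0.75, -2.3, -0.23, -1, -0.1, -0.95, -2.9, -0.3]
}}

```text
t: 19.1
ee_pos: [0.5187, 0.0963, 0.1508]
tcp_rot: [-82.8, 89.9, -175.8]
force: [0.3, -0.0, -2.6]
grip_width: 0.0315
```

Run:
```python
from h import *
goto(.521,.1697,.15,-84.6);print(get_obs()['grip_width'])
```

```text
pos [0.5187 0.0963 0.1508] rot [ -82.78   89.93 -175.84] jawyaw -93.07 t 19.1 j6 96.0 j1 3.0
SHIFT [ 0.015 -0.032 -1.468] len 1.47 TURN rad -0.1478 or 2.9938
0.03149285020900897
```

Call:
{"op": "arm_command", "data": {
  "series": [-1, 0, 0, -0.6, -0.06, -1, 0, -0.02, -1.1, -0.11, -1, 0, -0.03, -1.43, -0.148, -1, 0, -0.03, -1.43, -0.148, -1, 0, -0.03, -1.43, -0.148]
}}

```text
t: 19.6
ee_pos: [0.5218, 0.1658, 0.1507]
tcp_rot: [-36.4, 89.9, -121.2]
force: [0.4, -0.2, -2.4]
grip_width: 0.0317
```

Run:
```python
from h import *
goto(.521,.1697,.0324,-84.6)
c=get_calibration("wrist");np.savez('w15.npz',K=c['camera_matrix'],T=c['T'])
im=camera("wrist")[:,:,::-1];cv2.imwrite('pics/w15.png',im)
cv2.imwrite('pics/w15c.png',cv2.resize(im[70:310,200:440],None,fx=2.5,fy=2.5,interpolation=cv2.INTER_CUBIC))
```

```text
pos [0.5218 0.1658 0.1507] rot [ -36.44   89.91 -121.17] jawyaw -84.73 t 19.6 j6 95.2 j1 10.4
SHIFT [ 2.365 -0.006 -0.081] len 2.37 TURN rad -0.0022 or 3.1394
```

View pics/w15c.png

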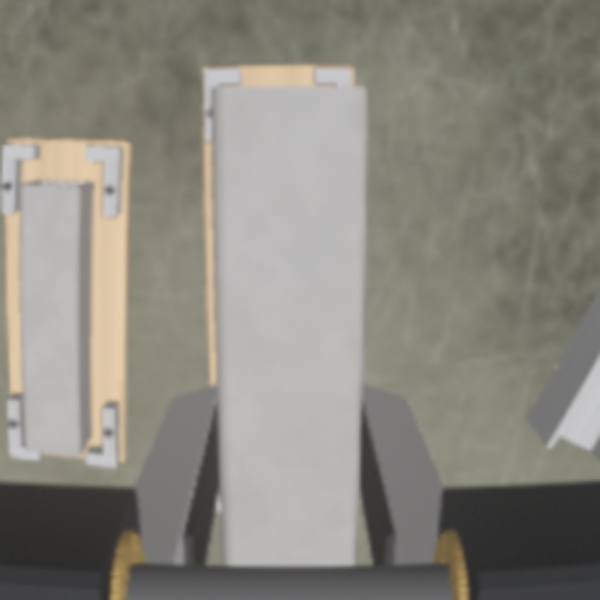

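Run:
```python
from h import *
d=np.load('w15.npz');cal={'camera_matrix':d['K'],'T':d['T']}
f=lambda u,v:(200+(u+.5)/2.5-.5,70+(v+.5)/2.5-.5)
H=lambda p,z:hit(cal,*f(*p),z,True)
for p,z,h in (([(204,69),(356,68)],.015,.093),([(217,87),(366,86)],.1563,.08)):
    a,b=H(p[0],z),H(p[1],z);v=(b-a)[:2];y=np.degrees(np.arctan2(v[1],v[0]))+90;m=((a+b)/2)[:2]
    for yy in(y,5.3):
        n=np.array([np.cos(np.radians(yy)),np.sin(np.radians(yy))]);print(np.linalg.norm(v),yy,'end',m,'c',m-n*h)
goto(.521,.1697,.0324,-84.6)
```

```text
0.057663998688981775 5.494370190441813 end [0.6132196  0.17771311] c [0.52064688 0.16880855]
0.057663998688981775 5.3 end [0.6132196  0.17771311] c [0.5206172  0.16912265]
0.0296862949334019 5.679443691335763 end [0.60046625 0.17278284] c [0.52085896 0.16486582]
0.0296862949334019 5.3 end [0.60046625 0.17278284] c [0.52080828 0.1653932 ]
pos [0.5219 0.1654 0.1507] rot [ -34.48   89.92 -119.25] jawyaw -84.78 t 19.65 j6 95.2 j1 10.3
SHIFT [ 2.367 -0.007 -0.089] len 2.37 TURN rad -0.0031 or 3.1385
```

Call:
{"op": "arm_command", "data": {
  "series": [-1, 0.5, 0, -0.075, 0, -1, 1.0, 0, -0.075, 0, -1, 1.5, 0, -0.075, 0, -1, 1.85, 0, -0.075, 0, -1, 2.05, 0, -0.075, 0]
}}

```text
t: 20.15
ee_pos: [0.5208, 0.1686, 0.0469]
tcp_rot: [-72.8, 89.8, -157.7]
force: [0.2, -0.0, -2.4]
grip_width: 0.0315
```

Call:
{"op": "arm_command", "data": {
  "series": [-1, 0, 0, 0, 0, -1, 0, 0, 0, 0]
}}

```text
t: 20.35
ee_pos: [0.5224, 0.1696, 0.049]
tcp_rot: [79.9, 89.9, -4.9]
force: [-0.8, -0.2, -2.7]
grip_width: 0.032
```

Run:
```python
from h import *
goto(.5217,.169,.0324,-84.6)
im=camera("wrist")[:,:,::-1]
cv2.imwrite('pics/w16c.png',cv2.resize(im[70:310,200:440],None,fx=2.5,fy=2.5,interpolation=cv2.INTER_CUBIC))
```

```text
pos [0.5224 0.1696 0.049 ] rot [79.94 89.94 -4.85] jawyaw -84.79 t 20.35 j6 95.5 j1 10.7
SHIFT [ 0.332 -0.016  0.011] len 0.33 TURN rad -0.0033 or 3.1383
```

View pics/w16c.png

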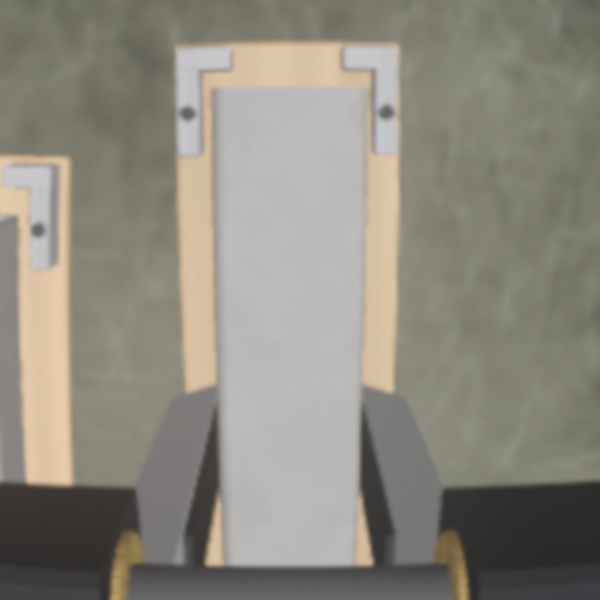

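Call:
{"op": "arm_command", "data": {
  "series": [-1, 0.12, -0.02, 0, 0, -1, 0.22, -0.02, 0, 0, -1, 0.3, -0.02, 0, 0, -1, 0.33, -0.02, 0, 0, -1, 0.33, -0.02, 0, 0]
}}

```text
t: 20.9
ee_pos: [0.5206, 0.1701, 0.0317]
tcp_rot: [-69.2, 90.0, -153.9]
force: [0.2, -0.3, -2.3]
grip_width: 0.0321
```

Run:
```python
from h import *
goto(.5217,.169,.0324,-84.6);print(get_obs()['force'])
im=camera("wrist")[:,:,::-1]
cv2.imwrite('pics/w17c.png',cv2.resize(im[70:310,200:440],None,fx=2.5,fy=2.5,interpolation=cv2.INTER_CUBIC))
```

```text
pos [0.5206 0.1701 0.0317] rot [ -69.18   89.98 -153.91] jawyaw -84.73 t 20.9 j6 95.6 j1 10.8
SHIFT [-0.014  0.019  0.023] len 0.03 TURN rad -0.0023 or 3.1393
[ 0.194544   -0.34902947 -2.30523423]
```

View pics/w17c.png

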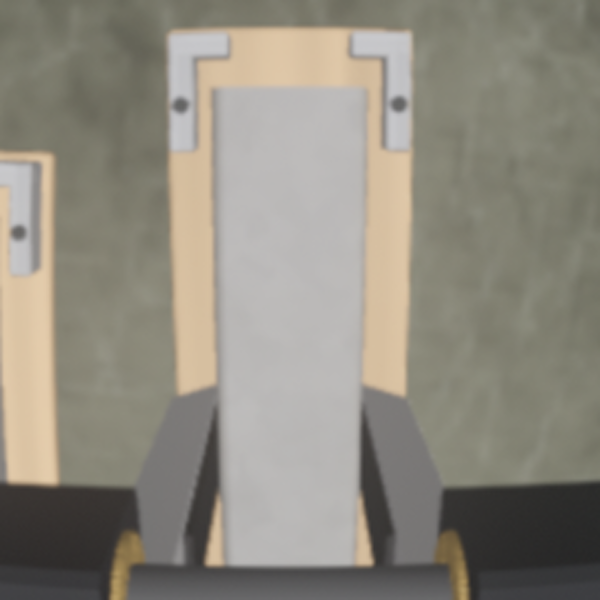

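Call:
{"op": "arm_command", "data": {
  "series": [-1, 0.01, 0, 0, 0, 0.08, 0.01, 0, 0, 0, 0.08, 0, 0, 0, 0, 0.08, 0, 0, 0, 0, 0.08, -0.2, 0, 0, 0]
}}

```text
t: 21.45
ee_pos: [0.5198, 0.1698, 0.0414]
tcp_rot: [-82.6, 89.9, -167.3]
force: [0.0, -0.1, -0.2]
grip_width: 0.0506
```

Call:
{"op": "arm_command", "data": {
  "series": [0.08, -0.5, 0, 0, 0, 0.08, -1.2, 0, 0, 0, 0.08, -1.9, 0, 0, 0, 0.08, -2.6, 0, 0, 0, 0.08, -3.0, 0, 0, 0]
}}

```text
t: 21.95
ee_pos: [0.522, 0.1703, 0.196]
tcp_rot: [94.9, 89.7, 10.2]
force: [-0.3, 0.4, 0.0]
grip_width: 0.0509
```

Run:
```python
from h import *
goto(.5317,.0129,.19,69.8)
im=camera("wrist")[:,:,::-1];cv2.imwrite('pics/w18.png',im)
```

```text
pos [0.522  0.1703 0.196 ] rot [94.9  89.68 10.16] jawyaw -84.74 t 21.95 j6 95.6 j1 10.8
SHIFT [ 0.119 -0.097  3.153] len 3.16 TURN rad 0.4444 or -2.6972
```

View pics/w18.png

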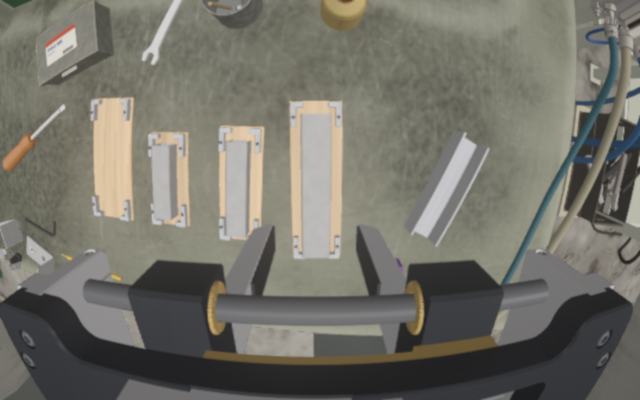

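Call:
{"op": "arm_command", "data": {
  "series": [0.3, 0, 0, 0.4, 0.08, 0.3, 0, 0, 1.0, 0.16, 0.3, 0, 0, 1.7, 0.25, 0.3, 0, -0.05, 2.4, 0.34, 0.3, 0, -0.1, 3.0, 0.43]
}}

```text
t: 22.5
ee_pos: [0.5292, 0.0187, 0.1917]
tcp_rot: [-19.4, 90.0, -129.0]
force: [-0.5, -0.8, 0.2]
grip_width: 0.0612
```

Call:
{"op": "arm_command", "data": {
  "series": [0.3, 0, 0, 0.15, 0.015, 0.3, 0, 0, 0.15, 0.015, 0.3, 0, 0, 0.15, 0.015]
}}

```text
t: 22.8
ee_pos: [0.5268, 0.0141, 0.1919]
tcp_rot: [-146.3, 89.9, 103.6]
force: [-0.0, 0.8, 0.1]
grip_width: 0.0611
```

Run:
```python
from h import *
goto(.5317,.0127,.0275,69.8)
c=get_calibration("wrist");np.savez('w19.npz',K=c['camera_matrix'],T=c['T'])
im=camera("wrist")[:,:,::-1];cv2.imwrite('pics/w19.png',im)
cv2.imwrite('pics/w19c.png',cv2.resize(im[70:290,210:430],None,fx=2.7,fy=2.7,interpolation=cv2.INTER_CUBIC))
```

```text
pos [0.5268 0.0141 0.1919] rot [-146.27   89.95  103.55] jawyaw -110.18 t 22.8 j6 104.1 j1 -6.1
SHIFT [ 3.287  0.104 -0.006] len 3.29 TURN rad 0.0004 or -3.1412
```

View pics/w19c.png

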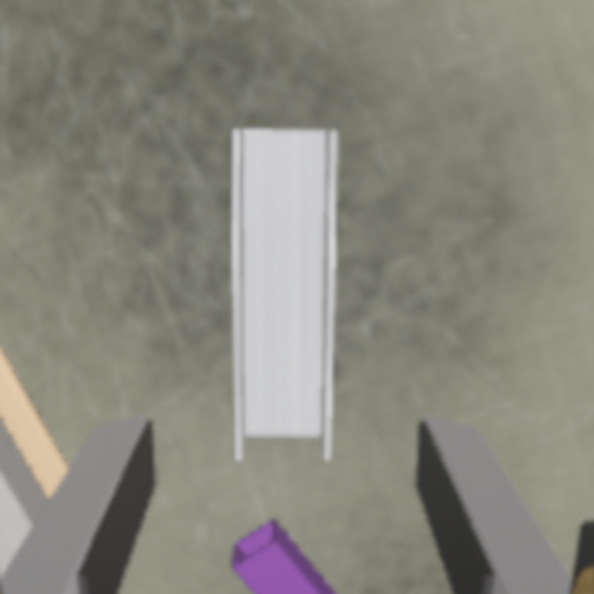

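Run:
```python
from h import *
d=np.load('w19.npz');cal={'camera_matrix':d['K'],'T':d['T']}
f=lambda u,v:(210+(u+.5)/2.7-.5,70+(v+.5)/2.7-.5)
r=rect([hit(cal,*f(*p),.032,True) for p in [(232,129),(339,130),(332,460),(235,460)]]);print(r)
goto(*r[0],.0275,r[1]-90)
```

```text
(array([0.53160718, 0.01228002]), 159.54044342041016, 134.48155212402344, 40.74427032470703)
pos [0.5269 0.0143 0.1919] rot [-155.91   89.96   93.95] jawyaw -110.14 t 22.85 j6 104.1 j1 -6.0
SHIFT [3.288 0.104 0.008] len 3.29 TURN rad 0.0055 or -3.136
```

Call:
{"op": "arm_command", "data": {
  "series": [0.3, 0.6, 0.1, 0.01, 0, 0.3, 1.3, 0.1, 0.01, 0, 0.3, 2.0, 0.1, 0.01, 0, 0.3, 2.4, 0.1, 0.01, 0, 0.3, 2.6, 0.1, 0.01, 0]
}}

```text
t: 23.35
ee_pos: [0.5302, 0.0125, 0.0599]
tcp_rot: [-80.8, 89.8, 169.1]
force: [0.5, 0.0, 0.8]
grip_width: 0.0612
```

Call:
{"op": "arm_command", "data": {
  "series": [0.3, 0, 0, 0, 0, 0.3, 0, 0, 0, 0]
}}

```text
t: 23.55
ee_pos: [0.5324, 0.0115, 0.0628]
tcp_rot: [106.1, 89.9, -4.1]
force: [0.5, 0.3, -0.3]
grip_width: 0.061
```

Run:
```python
from h import *
goto(.5316,.0124,.026,69.6)
im=camera("wrist")[:,:,::-1];cv2.imwrite('pics/w20.png',im)
```

```text
pos [0.5324 0.0115 0.0628] rot [106.11  89.91  -4.07] jawyaw -110.18 t 23.55 j6 103.9 j1 -6.3
SHIFT [ 0.735 -0.023 -0.011] len 0.74 TURN rad 0.0039 or -3.1377
```

View pics/w20.png

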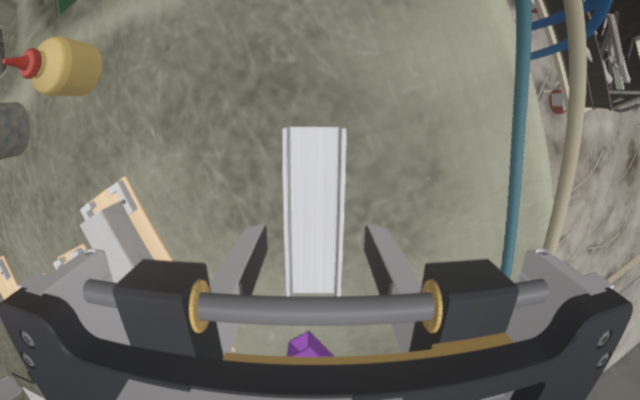

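The channel (284–345) sits centred between the open fingers (267 / 365). Descend and grip.

Call:
{"op": "arm_command", "data": {
  "series": [0.3, 0.2, -0.02, -0.01, 0, 0.3, 0.45, -0.02, -0.01, 0, 0.3, 0.65, -0.02, -0.01, 0, 0.3, 0.74, -0.02, -0.01, 0, -1, 0.74, -0.02, -0.01, 0]
}}

```text
t: 24.1
ee_pos: [0.5304, 0.0118, 0.0243]
tcp_rot: [-73.4, 89.9, 176.3]
force: [0.1, -0.1, 0.0]
grip_width: 0.0563
```

Call:
{"op": "arm_command", "data": {
  "series": [-1, 0, 0, 0, 0, -1, 0, 0, 0, 0, -1, 0, 0, 0, 0, -1, 0, 0, 0, 0, -1, 0, 0, 0, 0]
}}

```text
t: 24.6
ee_pos: [0.5313, 0.0118, 0.0254]
tcp_rot: [109.6, 89.9, -0.7]
force: [0.6, 1.6, 1.5]
grip_width: 0.0395
```

Run:
```python
from h import *
goto(.5316,.0124,.026,69.6);print(get_obs()['force'])
```

```text
pos [0.5313 0.0118 0.0254] rot [109.55  89.93  -0.69] jawyaw -110.24 t 24.6 j6 104.0 j1 -6.2
SHIFT [-0.013  0.001 -0.013] len 0.02 TURN rad 0.0028 or -3.1388
[0.60867898 1.55792032 1.49747213]
```

Call:
{"op": "arm_command", "data": {
  "series": [-1, -0.1, 0, 0, 0, -1, -0.4, 0, 0, 0, -1, -1.0, 0, 0, 0, -1, -1.8, 0, 0, 0, -1, -2.5, 0, 0, 0]
}}

```text
t: 25.1
ee_pos: [0.5302, 0.0117, 0.1513]
tcp_rot: [-54.8, 89.9, -165.0]
force: [1.4, -0.4, -0.8]
grip_width: 0.04
```

Run:
```python
from h import *
goto(.531,.4472,.155,-90.5);print(get_obs()['grip_width'])
```

```text
pos [0.5302 0.0117 0.1513] rot [ -54.8    89.94 -165.04] jawyaw -110.24 t 25.1 j6 104.0 j1 -6.2
SHIFT [-0.077 -2.997 -8.179] len 8.71 TURN rad -0.3444 or 2.7971
0.039990091513855255
```

Call:
{"op": "arm_command", "data": {
  "series": [-1, -0.05, -0.15, -0.4, -0.02, -1, -0.1, -0.4, -1.1, -0.05, -1, -0.1, -0.65, -1.8, -0.08, -1, -0.1, -0.95, -2.6, -0.12, -1, -0.1, -1.25, -3.4, -0.15]
}}

```text
t: 25.6
ee_pos: [0.5302, 0.1939, 0.1549]
tcp_rot: [-37.7, 89.9, -139.3]
force: [1.5, -0.4, -2.5]
grip_width: 0.0398
```

Run:
```python
from h import *
goto(.531,.4472,.155,-90.5)
```

```text
pos [0.5302 0.1939 0.1549] rot [ -37.71   89.94 -139.31] jawyaw -101.6 t 25.6 j6 114.7 j1 13.0
SHIFT [-0.007 -1.004 -4.965] len 5.07 TURN rad -0.1937 or 2.9478
```

Call:
{"op": "arm_command", "data": {
  "series": [-1, 0, -0.16, -0.8, -0.03, -1, 0, -0.34, -1.7, -0.07, -1, 0, -0.5, -2.5, -0.11, -1, 0, -0.66, -3.3, -0.14, -1, 0, -0.8, -4.0, -0.17]
}}

```text
t: 26.1
ee_pos: [0.5313, 0.3986, 0.1545]
tcp_rot: [-48.7, 89.9, -140.5]
force: [0.6, -0.3, -2.5]
grip_width: 0.04
```

Run:
```python
from h import *
goto(.531,.4472,.155,-90.5)
```

```text
pos [0.5313 0.3986 0.1545] rot [ -48.68   89.92 -140.46] jawyaw -91.78 t 26.1 j6 122.7 j1 30.9
SHIFT [-0.011 -0.037 -0.972] len 0.97 TURN rad -0.0224 or 3.1192
```

Call:
{"op": "arm_command", "data": {
  "series": [-1, 0, -0.01, -0.4, -0.01, -1, 0, -0.02, -0.75, -0.02, -1, 0, -0.03, -0.9, -0.02, -1, 0, -0.03, -0.9, -0.02, -1, 0, -0.03, -0.9, -0.02]
}}

```text
t: 26.6
ee_pos: [0.5321, 0.4407, 0.1548]
tcp_rot: [-19.7, 89.9, -110.5]
force: [0.4, -0.3, -1.8]
grip_width: 0.0398
```

Run:
```python
from h import *
goto(.531,.4472,.0314,-90.5)
c=get_calibration("wrist");np.savez('w21.npz',K=c['camera_matrix'],T=c['T'])
im=camera("wrist")[:,:,::-1];cv2.imwrite('pics/w21.png',im)
cv2.imwrite('pics/w21c.png',cv2.resize(im[70:310,200:440],None,fx=2.5,fy=2.5,interpolation=cv2.INTER_CUBIC))
```

```text
pos [0.5321 0.4407 0.1548] rot [ -19.74   89.91 -110.54] jawyaw -90.79 t 26.6 j6 124.7 j1 33.9
SHIFT [ 2.467 -0.023 -0.133] len 2.47 TURN rad -0.0051 or 3.1365
```

View pics/w21c.png

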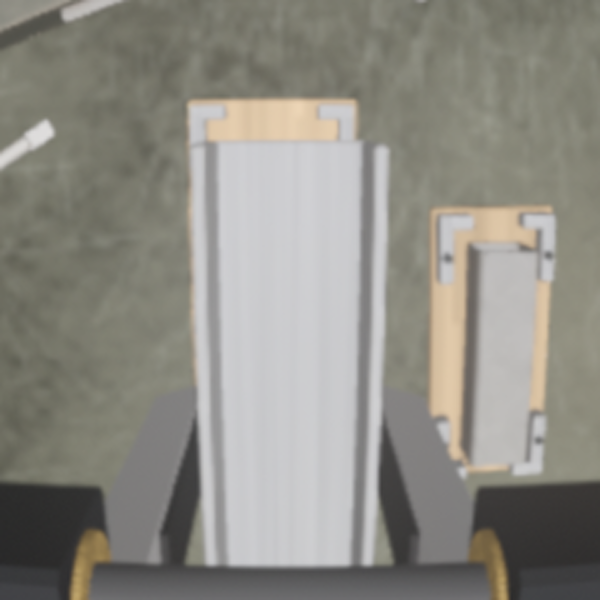

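Run:
```python
from h import *
d=np.load('w21.npz');cal={'camera_matrix':d['K'],'T':d['T']}
f=lambda u,v:(200+(u+.5)/2.5-.5,70+(v+.5)/2.5-.5)
H=lambda p,z:hit(cal,*f(*p),z,True)
for p,z,h in (([(189,105),(356,105)],.015,.0805),([(191,146),(388,147)],.1614,.0675)):
    a,b=H(p[0],z),H(p[1],z);v=(b-a)[:2];y=np.degrees(np.arctan2(v[1],v[0]))+90;m=((a+b)/2)[:2]
    for yy in(y,-.6):
        n=np.array([np.cos(np.radians(yy)),np.sin(np.radians(yy))]);print(np.linalg.norm(v),yy,'end',m,'c',m-n*h)
# nest long edge yaw from top image contour
im=cv2.imread('pics/top0.png');hsv=cv2.cvtColor(im,cv2.COLOR_BGR2HSV);m=cv2.inRange(hsv,(10,50,130),(30,255,255))
ct=get_calibration('top')
for c in cv2.findContours(m,cv2.RETR_EXTERNAL,cv2.CHAIN_APPROX_NONE)[0]:
    if cv2.contourArea(c)>400 and 190<c[:,0,0].mean()<345: print(rect([hit(ct,*q[0],.005) for q in c.astype(float)]))
goto(.531,.4472,.0314,-90.5)
```

```text
0.06447139748351063 -1.0380421353798113 end [0.61047114 0.445893  ] c [0.52998435 0.44735136]
0.06447139748351063 -0.6 end [0.61047114 0.445893  ] c [0.52997555 0.44673598]
0.03934687880621667 -1.1059274768357312 end [0.59908544 0.43976597] c [0.53159801 0.44106878]
0.03934687880621667 -0.6 end [0.59908544 0.43976597] c [0.53158914 0.44047282]
(array([0.50931458, 0.35448441]), 1.5152413845062256, 122.09696197509766, 55.60010528564453)
(array([0.51068692, 0.26111432]), 0.922747790813446, 142.1508331298828, 55.87569046020508)
(array([0.52197961, 0.16996535]), 5.904537677764893, 194.10003662109375, 64.34644317626953)
(array([0.53148438, 0.44744565]), 179.27310180664062, 168.4764862060547, 72.7990951538086)
pos [0.5322 0.4405 0.1549] rot [ -14.94   89.93 -105.75] jawyaw -90.81 t 26.65 j6 124.7 j1 33.9
SHIFT [ 2.471 -0.025 -0.136] len 2.47 TURN rad -0.0055 or 3.1361
```

Call:
{"op": "arm_command", "data": {
  "series": [-1, 0.5, -0.02, -0.13, 0, -1, 1.0, -0.02, -0.13, 0, -1, 1.5, -0.02, -0.13, 0, -1, 1.9, -0.02, -0.13, 0, -1, 2.1, -0.02, -0.13, 0]
}}

```text
t: 27.15
ee_pos: [0.5304, 0.4464, 0.0481]
tcp_rot: [-48.1, 89.8, -138.9]
force: [-0.2, 0.0, -2.0]
grip_width: 0.0397
```

Call:
{"op": "arm_command", "data": {
  "series": [-1, 0, 0, 0, 0, -1, 0, 0, 0, 0]
}}

```text
t: 27.35
ee_pos: [0.532, 0.4482, 0.0508]
tcp_rot: [117.1, 89.9, 26.3]
force: [0.6, 0.4, -1.8]
grip_width: 0.0398
```

Run:
```python
from h import *
goto(.531,.4472,.0314,-90.6)
im=camera("wrist")[:,:,::-1]
cv2.imwrite('pics/w22c.png',cv2.resize(im[70:310,200:440],None,fx=2.5,fy=2.5,interpolation=cv2.INTER_CUBIC))
```

```text
pos [0.532  0.4482 0.0508] rot [117.07  89.92  26.28] jawyaw -90.79 t 27.35 j6 125.2 j1 34.4
SHIFT [ 0.389 -0.02   0.021] len 0.39 TURN rad -0.0034 or 3.1382
```

View pics/w22c.png

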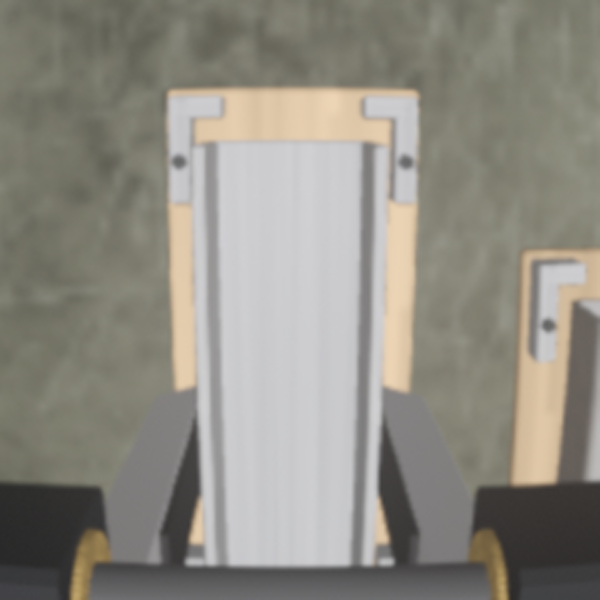

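Call:
{"op": "arm_command", "data": {
  "series": [-1, 0.12, -0.02, 0.02, 0, -1, 0.24, -0.02, 0.02, 0, -1, 0.33, -0.02, 0.02, 0, -1, 0.38, -0.02, 0.02, 0, -1, 0.38, -0.02, 0.02, 0]
}}

```text
t: 27.9
ee_pos: [0.5301, 0.4474, 0.0307]
tcp_rot: [-39.8, 90.0, -130.6]
force: [-0.0, -0.2, -2.0]
grip_width: 0.0397
```

Run:
```python
from h import *
goto(.531,.4472,.0314,-90.6);print(get_obs()['force'])
im=camera("wrist")[:,:,::-1]
cv2.imwrite('pics/w23c.png',cv2.resize(im[70:310,200:440],None,fx=2.5,fy=2.5,interpolation=cv2.INTER_CUBIC))
```

```text
pos [0.5301 0.4474 0.0307] rot [ -39.83   89.98 -130.58] jawyaw -90.75 t 27.9 j6 125.2 j1 34.4
SHIFT [-0.014  0.018  0.003] len 0.02 TURN rad -0.0026 or 3.1389
[-0.02827521 -0.23466904 -1.99055783]
```

View pics/w23c.png

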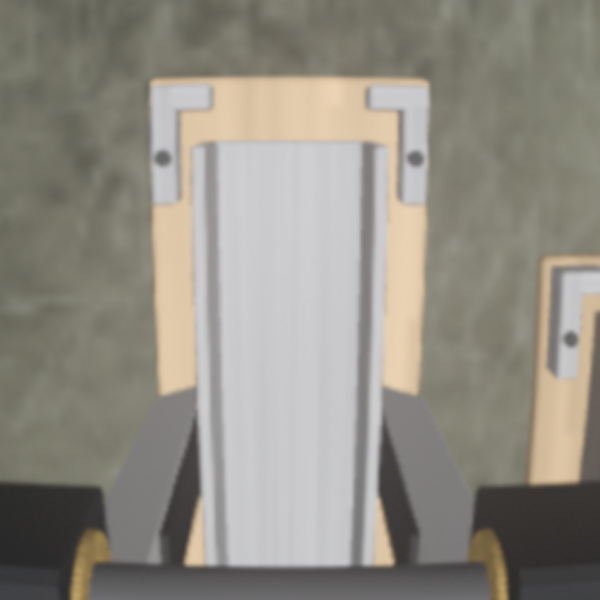

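Centred. Release, then retreat upward.

Call:
{"op": "arm_command", "data": {
  "series": [-1, 0.01, 0, 0, 0, 0.24, 0.01, 0, 0, 0, 0.24, 0, 0, 0, 0, 0.24, 0, 0, 0, 0, 0.24, -0.2, 0, 0, 0]
}}

```text
t: 28.45
ee_pos: [0.5294, 0.4468, 0.0401]
tcp_rot: [-52.3, 89.8, -143.1]
force: [-0.6, 0.7, 0.4]
grip_width: 0.0579
```

Call:
{"op": "arm_command", "data": {
  "series": [0.24, -0.5, 0, 0, 0, 0.24, -1.2, 0, 0, 0, 0.24, -1.9, 0, 0, 0, 0.24, -2.6, 0, 0, 0, 0.24, -3.1, 0, 0, 0]
}}

```text
t: 28.95
ee_pos: [0.5309, 0.4479, 0.1999]
tcp_rot: [124.3, 89.7, 33.5]
force: [-0.3, 0.9, 0.7]
grip_width: 0.0583
```

Call:
{"op": "arm_command", "data": {
  "series": [0.24, -0.5, 0, 0.3, 0, 0.24, -0.9, 0, 0.8, 0, 0.24, -1.2, 0, 1.5, 0, 0.24, -1.4, 0, 2.1, 0, 0.24, -1.4, 0, 2.1, 0]
}}

```text
t: 29.45
ee_pos: [0.5296, 0.3395, 0.2694]
tcp_rot: [93.7, 89.7, 2.7]
force: [0.1, 1.3, -0.5]
grip_width: 0.0583
```

Call:
{"op": "arm_command", "data": {
  "series": [0.24, 0, 0, 0, 0, 0.24, 0, 0, 0, 0, 0.24, 0, 0, 0, 0]
}}

```text
t: 29.75
ee_pos: [0.5285, 0.3434, 0.2652]
tcp_rot: [-79.0, 89.9, -169.7]
force: [-0.1, 0.2, -0.5]
grip_width: 0.0584
```

Run:
```python
from h import *
c=get_calibration("wrist");np.savez('wf.npz',K=c['camera_matrix'],T=c['T'])
im=camera("wrist")[:,:,::-1];cv2.imwrite('pics/wf.png',im)
cv2.imwrite('pics/sf.png',cv2.resize(camera("scene")[160:280,190:450,::-1],None,fx=3,fy=3,interpolation=cv2.INTER_CUBIC))
t=camera("top")[:,:,::-1];cv2.imwrite('pics/tf.png',cv2.resize(t[100:310,190:480],None,fx=2.7,fy=2.7,interpolation=cv2.INTER_CUBIC));print(get_obs()['ee_pos'],get_obs()['force'],get_obs()['t'])
```

```text
[0.52859626 0.34314798 0.26520797] [-0.20463199  0.63794824  0.33071504] 29.9
```

View pics/wf.png

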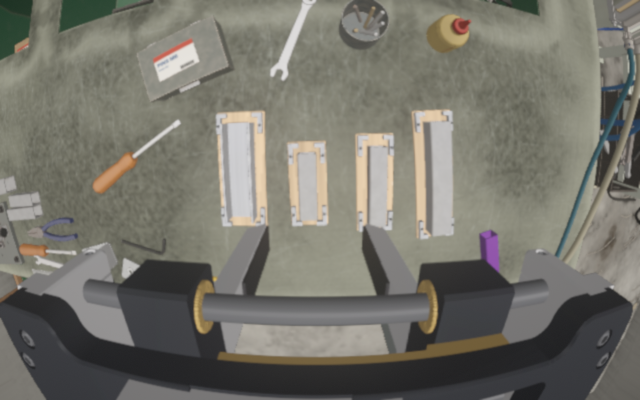

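View pics/sf.png

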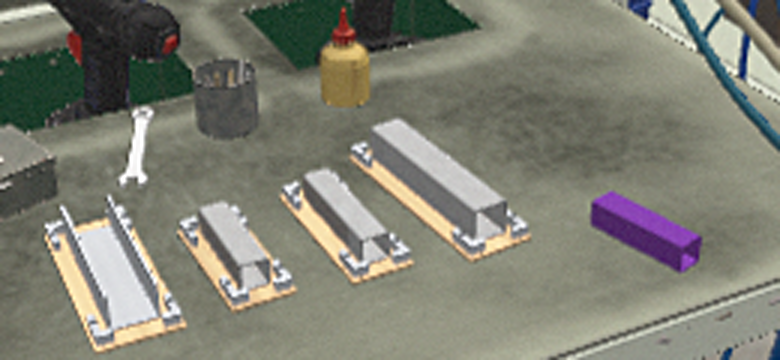

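View pics/tf.png

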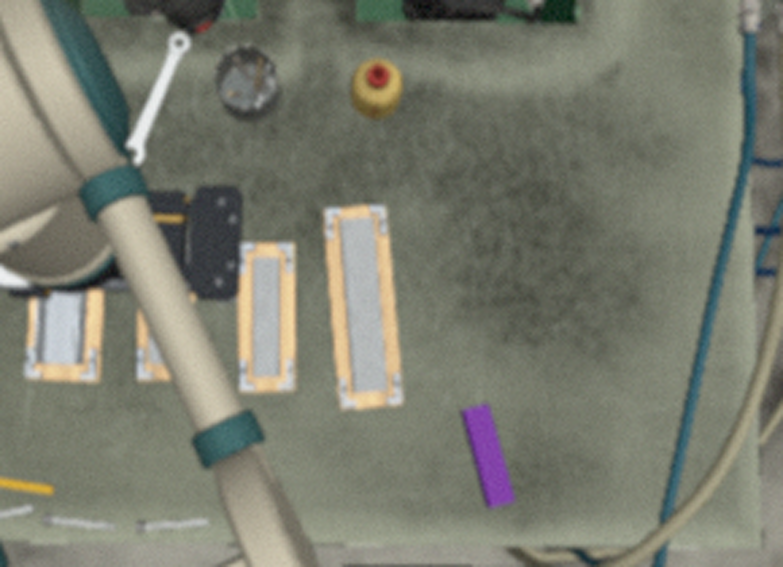

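The three views show the channel, tube_90, tube_110 and tube_160 flat inside their stops (wrist pixels (241,168), (308,182), (376,182) and (434,174)). The bottle, the cup and the purple piece have not moved, and the arm is clear of everything.

Run:
```python
from rig import *
print(job_done())
```

```text
the job is handed in; nothing more can be done
None
```

I took the pile apart from the top down: tube_90, then tube_110, tube_160 and the channel. Each piece went into its matching nest, same side up and between the corner stops. I handed the job in at about 30 s of the 109 s allowed; the hand-in reports no verdict.

- **Final checks:** The last wrist and scene pictures show all four pieces flat inside their stops, the channel with its open side up. The top view shows tube_110 and tube_160 well, but the arm partly hides tube_90 and the channel. The bottle, the cup and the purple look-alike have not moved. The gripper was about 25 cm above the worktop, holding nothing and with almost no force on it.
- **Waiting pieces:** Repeat measurements of the pieces still in the pile agreed within about 1 mm between picks.
- **Disagreements:** The nest positions from the top and wrist cameras differed by about 1–2 mm, or up to 4 mm where the wrist camera saw a nest far off to the side. I corrected each piece by a close look just before letting go. The measured arm position wandered 1–3 mm while settling; once this left tube_90 about 2.5 mm off, and I corrected it before release.
- **Failures:** No check failed.

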